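# Slide the stray syrup bottle back into its bay

## Robot

A 7-joint arm with a two-finger parallel gripper is mounted at the origin on the work surface. World frame = base frame: x ahead of the robot, y to its left, z up, the work surface at z = 0. Lengths are in m, angles in rad, forces in N, time in s.
With the tool pointing down it reaches from about 0.4 to 0.85 m from the base axis. Payload 4.5 kg.
Tool frame: the origin (TCP) lies between the finger pads; the fingertips stand 11 mm ahead of it and the grasp point (between the pads) lies 8 mm behind it (r.tip_reach is the distance from the TCP to the fingertips, in m); x points along the fingers, y is the direction in which the jaws open and shut, and the axes are right-handed (so a half turn about x gives the same grasp; the last joint's range is limited). The gripper opens to 88 mm and grips with 3 to 60 N. Pads are 18 mm wide; open, the fingers measure 123 mm over their backs; the gripper's body (75 mm by 187 mm) begins 45 mm behind the grasp point.
Start: joints at [1.172, 0.689, -0.195, 1.565, 0.157, 0.902, -0.215], TCP at [0.262, -0.567, 0.25] pointing down, gripper open.
Joint ranges: [-3.01, 3.01], [-0.46, 2.08], [-1.47, 1.51], [0.13, 2.56], [-1, 4.14], [0.04, 2.09], [-2.66, 2.66]. Speed limits (rad/s): [2.57, 2.57, 3.14, 3.14, 3.14, 3.14, 3.14].

## Interface

Orientations are given as a unit quaternion [x, y, z, w].
In Python, from plant import r gives the robot as it stands.
- The arm moves only by the tool drive_tool, never from a script. Its argument "deltas" is a list of rows, each a list of 3 entries, a list of its own where there are three numbers: the turn, a rotation vector about the tool's x, y, z in degrees, then the shift along the tool's x, y, z in cm, then the finger opening in cm, from 0 to 8.81. A call has 1 to 12 rows; each row shifts and turns the commanded pose from where the row before left it, along the tool's axes as they then stand; what a row does not reach is not made up. A row lasts 1/12 s, in which the tool goes at most 41.7 mm and 7.16 degrees, less where a joint would pass 70% of its speed; a pose out of reach is approached as far as the arm can. A call is refused whole if a number of a shift passes 4.17 or a number of a turn 7.16, either way. A call with a gripper value outside its range is refused whole. The fingers move at their own pace and stop on an object; "force" is the grip in N (left out, the last holds). Time passes only in rows, so rows that do not move let the fingers close. It gives the time, the measured TCP pose, the force and the opening at its end, in the units of the state.
- r.get_state(): the state, without advancing time (a new reading comes with each control period).
- r.snapshot(name): name is "scene" or "top"; returns a dict with "color" (480x640x3 uint8, red, green, blue), "fov_y" (degrees; the focal length in pixels is half the picture's height over the tangent of half this angle, whatever the lens; pixels are square), "cx", "cy" (the principal point, pixels), "extrinsics" (4x4, takes a point from world to camera coordinates). Camera axes: x right, y up, looking along -z (the intrinsics and any distortion apply to the point x, -y, -z); pixel columns grow to the right and rows downward; lengths in m; the calibration is good to about 2 mm. A picture is of the moment at which its call begins. There is no depth.
- r.finish_job(): hands the job in, once; it reports no verdict.
The state is a dict: "clock": time; "q": joint angles; "qd": joint speeds; "joint_torque": joint torques, N m; "tool_pos": TCP position; "eef_rot": TCP orientation; "contact_force": force on the tool from outside, world axes, zero at the start; "moment": the same for the moment, N m; "opening": opening from 0.0 (shut) to 1.0 (fully open).
Only numpy, scipy, OpenCV 4.12 (cv2) and the standard library are available. Lean on these libraries where they do the work, as an engineer would, in place of code of your own. Each camera call takes 0.05 s, during which the arm holds its last target. There are 200 camera calls.

## Task

Two of the three bays of the stainless syrup station hold a tall syrup bottle; a third bottle of the same kind stands loose on the counter in front. Push that stray bottle across the counter, low on its body so that it stays upright, into the empty bay until it stands against the bay's back wall. Do not lift or tip it or shove it hard, and leave the two parked bottles and everything else where they are.

Things in the scene. Friction and masses are not known exactly. Their poses are not given: they have to be found in the camera images.
- stray: Tall syrup bottle: white plastic cylinder 64 mm wide, straight-sided to 155 mm, then a shoulder, black cap (42 mm wide) and cone nozzle to 240 mm; 0.4 to 0.65 kg. Pushed below 40 mm it slides; above about 50 mm it may tip. The one outside the station, to be pushed. Loose. Origin: centre of its underside; z is its own axis.
- liner: Black rubber drip liner (58 x 86 mm, 1 mm, does not hinder sliding) lying in the empty bay of the station, fixed. Origin: on the counter, where the underside centre of a fully home bottle belongs (bottle touching the back wall). x points level into the bay, square to the back wall, whose face is 32 mm beyond the origin; y runs along the wall.
- station: Fixed steel corral of three bays in a row, open in front, the counter as floor. Origin: on the counter, home point of the middle bay; x points into the bays, y along the back wall. Wall face at x = 32 mm, 55 mm high, flange behind; bay centres at y = -105, 0, 105 mm; dividers 40 mm high, 4 mm thick, at y = +-52.5, +-157.5 mm, from x = -13 to 32 mm.
- parked_a: Bystander: syrup bottle: white plastic cylinder 64 mm wide, straight-sided to 155 mm, then a shoulder, black cap (42 mm wide) and cone nozzle to 240 mm; 0.4 to 0.65 kg. Pushed below 40 mm it slides; above about 50 mm it may tip. It already stands in one of the bays and must stay there. Origin: centre of its underside.
- parked_b: Bystander: syrup bottle: white plastic cylinder 64 mm wide, straight-sided to 155 mm, then a shoulder, black cap (42 mm wide) and cone nozzle to 240 mm; 0.4 to 0.65 kg. Pushed below 40 mm it slides; above about 50 mm it may tip. It already stands in another of the bays and must stay there. Origin: centre of its underside.
- scoop: Bystander: ice-cream scoop lying on the counter, 206 mm long, 48 mm wide, 24 mm high, loose. Origin near its middle on the counter; handle towards its -x.
- cup_stack: Bystander: stack of paper tubs, 88 mm wide, about 110 mm high, loose. Origin: centre of its underside.
- topping_jar: Bystander: topping jar, 72 mm wide, 100 mm high, loose. Origin: centre of its underside.
There are look-alikes about, which are no part of the job. What is shaped like the stray but blue is not meant.

How it is judged:
By the outcome, as a careful person would: the job done as asked, in the order asked, and still so for the second after the job is handed in, with the robot touching nothing.
It also fails if it takes over 51 s, if anything falls off the work surface, if the arm or the gripper's body presses on something with over 40 N, if the wrist force passes 120 N, or if a joint passes its speed limit or range.

## Working session

There is one attempt and no reset: what is moved stays moved. The work goes in short steps, Python scripts to look and compute and a tool call to move; the robot and the scene stay as the last step left them, time stands still between calls to the robot, and variables do not carry over. Pictures are saved under pics/ and viewed, about 8 in all and at most 12, crops included, and the job is handed in when it is done.

Besides the shell and the picture viewer there is one more tool, called after "Request:" as name([rows], argument=value, ...), one row to a line, values as JSON. drive_tool: Moves the arm, as the interface text tells. Its arguments: {"type":"object","properties":{"deltas":{"type":"array","items":{"type":"array"}},"force":{"type":"number"}},"required":["deltas"]}

```bash
mkdir -p pics; ls; cat > h.py <<'E'
import numpy as np,cv2
from plant import r
def snap(n,f):
    s=r.snapshot(n); cv2.imwrite('pics/'+f,s['color'][:,:,::-1]); np.save('pics/'+f+'.npy',s,allow_pickle=True); return s
def load(f): return np.load('pics/'+f+'.npy',allow_pickle=True).item()
def ray(s,u,v,z):
    f=240/np.tan(np.radians(s['fov_y'])/2); E=np.array(s['extrinsics']); R,t=E[:3,:3],E[:3,3]
    d=R.T@np.array([(u-s['cx'])/f,-(v-s['cy'])/f,-1]); c=-R.T@t
    return c+d*(z-c[2])/d[2]
def proj(s,p):
    f=240/np.tan(np.radians(s['fov_y'])/2); E=np.array(s['extrinsics']); q=E[:3,:3]@np.array(p)+E[:3,3]
    return s['cx']+f*q[0]/-q[2], s['cy']-f*q[1]/-q[2]
E
python3 - <<'E'
from h import *
for n in('scene','top'):
    s=snap(n,n+'1.png'); print(n,[k for k in s],s['fov_y'],s['cx'],s['cy'],np.round(s['extrinsics'],3).tolist(),{k:v for k,v in s.items() if 'dist' in k})
print(r.get_state(),r.tip_reach)
E
```

```text
pics
scene ['color', 'fov_y', 'cx', 'cy', 'extrinsics'] 57.57252591307629 315.5472622663106 238.02048599612465 [[0.49, 0.872, 0.013, -0.188], [-0.741, 0.408, 0.533, 0.439], [0.459, -0.271, 0.846, -1.255], [0.0, 0.0, 0.0, 1.0]] {}
top ['color', 'fov_y', 'cx', 'cy', 'extrinsics'] 56.881482623255934 320.2892428134505 241.1137877119918 [[0.009, -1.0, 0.012, -0.103], [0.998, 0.01, 0.07, -0.57], [-0.07, 0.011, 0.998, -0.936], [0.0, 0.0, 0.0, 1.0]] {}
{'clock': 0.1, 'q': array([ 1.17181548,  0.68989117, -0.19456069,  1.56618553,  0.15733314,
        0.9025174 , -0.2150845 ]), 'qd': array([ 0.00127925, -0.0015979 , -0.00035866, -0.0029935 ,  0.00076399,
        0.00160608, -0.00052737]), 'joint_torque': array([-3.05907815e-03, -5.28504002e+01, -1.27127666e+00, -1.53839582e+01,
       -5.25293592e-02,  2.00318274e-03,  4.97040719e-05]), 'tool_pos': array([ 0.26187687, -0.56691101,  0.24901137]), 'eef_rot': array([-0.69044323, -0.15241063,  0.69076794, -0.15132351]), 'contact_force': array([-1.00135599,  0.16385579, -0.98688832]), 'moment': array([-0.02808408, -0.01659599, -0.0245116 ]), 'opening': 1.0013370162653377} 0.011
```

View pics/scene1.png

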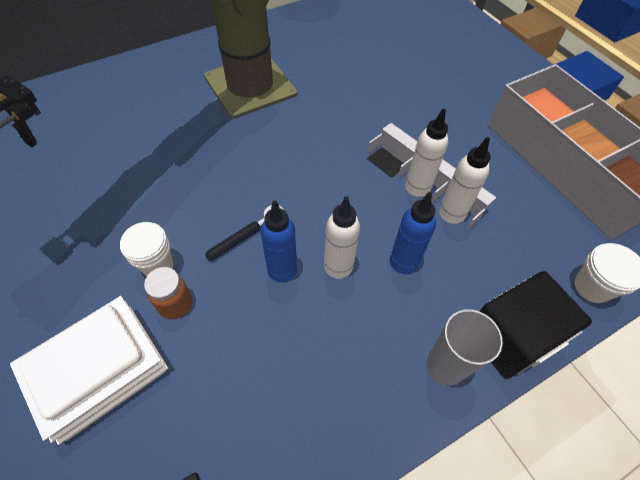

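View pics/top1.png

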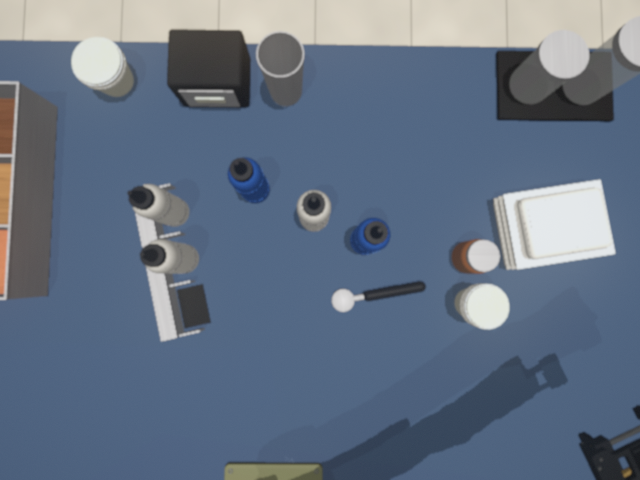

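The empty bay holds the black liner, at (193,306) in top and (385,161) in scene. The white stray is at (314,210) in top and (341,245) in scene. It stands between two blue look-alikes, at (246,178) and (370,236) in top. I'll measure them all.

```bash
cat > m.py <<'E'
from h import *
import sys
def base(s,mask,seed,z0=.155):
    # silhouette contour -> tall cylinder: fit ground centre by tangent lines of silhouette at the bottom
    n,l=cv2.connectedComponents(mask.astype(np.uint8)); k=l[seed[1],seed[0]]
    return l==k
def bottoms(s,m,r_=.032):
    # image "down" direction for vertical = from proj(top) to proj(base); extreme point of blob along it is the near/bottom rim
    v,u=np.nonzero(m); c0=ray(s,u.mean(),v.mean(),.08)
    E=np.array(s['extrinsics']);cam=-E[:3,:3].T@E[:3,3]
    p=c0[:2].copy()
    for _ in range(20):
        a=np.array(proj(s,[*p,0]));b=np.array(proj(s,[*p,.15])); d=(a-b)/np.linalg.norm(a-b); q=np.array([-d[1],d[0]])
        e=np.c_[u,v]@d; mx=np.percentile(e,99.7)
        # lateral mid in lower 60% of blob
        w=e>mx-.35*np.linalg.norm(a-b); L=np.c_[u,v][w]@q; lat=(np.percentile(L,.5)+np.percentile(L,99.5))/2
        th=np.linspace(0,6.28,60); rim=np.array([proj(s,[p[0]+r_*np.cos(t),p[1]+r_*np.sin(t),0]) for t in th])
        pe=(rim@d).max(); pl=((rim@q).max()+(rim@q).min())/2
        tgt=a+d*(mx-pe)+q*(lat-pl); p=p+(ray(s,*tgt,0)-ray(s,*a,0))[:2]
    return p
E
python3 - <<'E'
from m import *
for n in('scene','top'):
    s=load(n+'1.png'); h=cv2.cvtColor(s['color'],cv2.COLOR_RGB2HSV); H,S,V=[h[:,:,i].astype(int) for i in range(3)]
    W=(S<75)&(V>85); B=(S>190)&(V>85)&(H>105)
    seeds={'scene':dict(stray=(341,245),pa=(422,180),pb=(459,200),bl=(408,250),br=(282,262)),
           'top':dict(stray=(314,218),pa=(175,210),pb=(183,258),bl=(255,190),br=(366,240))}[n]
    for k,sd in seeds.items():
        m=base(s,B if k[0]=='b' else W,sd); 
        if not m[sd[1],sd[0]] : print('bad')
        v,u=np.nonzero(m); print(n,k,'area',m.sum(),u.min(),u.max(),v.min(),v.max(), np.round(bottoms(s,m),3) if m.sum()<9000 else '', s['color'][sd[1],sd[0]],h[sd[1],sd[0]])
s=load('top1.png'); g=s['color'].max(2); m=(g<60).astype(np.uint8); n,l=cv2.connectedComponents(m); k=l[306,193]; c,_=cv2.findContours((l==k).astype(np.uint8),0,1); R=cv2.minAreaRect(c[0]); print(R)
bx=cv2.boxPoints(R); P=np.array([ray(s,*b,.001)[:2] for b in bx]); print(np.round(P,3),P.mean(0),[np.linalg.norm(P[i]-P[i-1]) for i in range(4)])
s=load('top1.png')
for nm,u,v in [('scoop head',343,300),('handle end',425,286),('jar',478,255),('cups',485,307)]: print(nm,np.round(ray(s,u,v,.0),3))
E
```

```text
scene stray area 1730 324 360 213 278 [ 0.626 -0.079] [151 145 141] [ 12  17 151]
scene pa area 5856 367 495 123 229 [0.607 0.214] [149 144 139] [ 15  17 149]
scene pb area 5856 367 495 123 229 [0.607 0.214] [149 144 139] [ 15  17 149]
scene bl area 305659 0 639 0 479  [ 35  59 109] [110 173 109]
scene br area 305659 0 639 0 479  [ 33  53 106] [112 176 106]
top stray area 903 296 331 189 231 [ 0.626 -0.081] [201 197 190] [ 19  14 201]
top pa area 5638 131 204 182 342 [0.515 0.2  ] [126 123 119] [ 17  14 126]
top pb area 5638 131 204 182 342 [0.515 0.2  ] [126 124 120] [ 20  12 126]
top bl area 307200 0 639 0 479  [ 38  66 115] [109 171 115]
top br area 307200 0 639 0 479  [ 42  61 104] [111 152 104]
((599.5000610351562, 468.00006103515625), (2.1213202476501465, 2.1213202476501465), 45.0)
[[ 0.091 -0.697]
 [ 0.094 -0.7  ]
 [ 0.091 -0.703]
 [ 0.088 -0.7  ]] [ 0.09066847 -0.69995022] [np.float64(0.004402501322810817), np.float64(0.004578185392708337), np.float64(0.004403653700873877), np.float64(0.004577365105274816)]
scoop head [ 0.443 -0.148  0.   ]
handle end [ 0.475 -0.328  0.   ]
jar [ 0.545 -0.446  0.   ]
cups [ 0.431 -0.46   0.   ]
```

```bash
python3 - <<'E'
from m import *
s=load('top1.png'); c=s['color']; print(c[306,193],c[300,185],c[190,255],c[240,360],c[330,193], load('scene1.png')['color'][250,282])
for n,sds in(('scene',[(408,250),(282,258)]),('top',[(255,190),(362,240)])):
    s=load(n+'1.png'); C=s['color'].astype(int); S=cv2.cvtColor(s['color'],cv2.COLOR_RGB2HSV)[:,:,1]
    m=(S>205)&(C[:,:,2]>60); m=cv2.morphologyEx(m.astype(np.uint8),cv2.MORPH_CLOSE,np.ones((5,5)))
    nn,l,st,ce=cv2.connectedComponentsWithStats(m)
    for i in range(1,nn):
        if 400<st[i][4]<4000: print(n,st[i],np.round(ce[i]),np.round(bottoms(s,l==i),3))
s=load('top1.png'); C=s['color'].astype(int); m=((C.max(2)<62)&(C[:,:,2]-C[:,:,0]<30)).astype(np.uint8); nn,l,st,ce=cv2.connectedComponentsWithStats(m)
k=l[306,193]; print(st[k]); 
cc,_=cv2.findContours((l==k).astype(np.uint8),0,1); R=cv2.minAreaRect(cc[0]); bx=cv2.boxPoints(R); P=np.array([ray(s,*b,.001)[:2] for b in bx]); print(np.round(P,3),P.mean(0),[round(np.linalg.norm(P[i]-P[i-1]),3) for i in range(4)])
for f,(x,y,w,h) in(('top1.png',(110,150,290,200)),):
    im=cv2.imread('pics/'+f)[y:y+h,x:x+w]; cv2.imwrite('pics/crop.png',cv2.resize(im,(w*5//2,h*5//2),interpolation=cv2.INTER_CUBIC))
E
```

```text
[58 58 60] [60 59 61] [ 38  66 115] [ 41  70 128] [116 119 127] [ 42  69 139]
scene [ 578    0   62   41 1475] [611.  16.] [0.279 1.147]
[179 286  30  41 814]
[[0.462 0.211]
 [0.472 0.161]
 [0.395 0.144]
 [0.384 0.193]] [0.42821571 0.1774106 ] [np.float64(0.079), np.float64(0.051), np.float64(0.079), np.float64(0.051)]
```

View pics/crop.png

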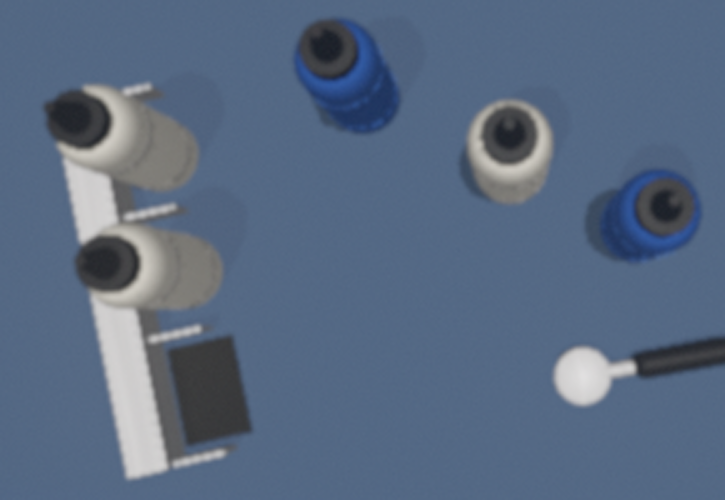

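```bash
python3 - <<'E'
from m import *
for n in('scene','top'):
    s=load(n+'1.png'); C=s['color'].astype(int); S=cv2.cvtColor(s['color'],cv2.COLOR_RGB2HSV)[:,:,1]
    print(C[400,300],S[400,300])
    m=(S>np.median(S)+25)&(C[:,:,2]>60); m=cv2.morphologyEx(m.astype(np.uint8),cv2.MORPH_CLOSE,np.ones((3,3)))
    nn,l,st,ce=cv2.connectedComponentsWithStats(m)
    for i in range(1,nn):
        if 400<st[i][4]<4000: print(n,st[i],np.round(ce[i]),np.round(bottoms(s,l==i),3))
s=load('top1.png'); print('by eye',ray(s,258,193,0),ray(s,361,246,0))
E
```

```text
[ 79  97 132] 102
scene [ 576    0   64   42 1988] [612.  17.] [0.282 1.138]
scene [ 557   51   67   49 1572] [592.  73.] [0.44  0.884]
scene [524  88  49  33 793] [548. 104.] [0.478 0.686]
scene [ 563  120   57   40 1028] [591. 139.] [0.627 0.69 ]
scene [ 389  207   47   68 1812] [410. 243.] [0.686 0.052]
scene [ 260  217   37   66 1712] [280. 252.] [ 0.575 -0.191]
[ 83 103 132] 95
top [  0 100  13  39 413] [  6. 117.] [0.841 0.608]
top [227 157  43  47 966] [252. 184.] [0.688 0.049]
top [  0 164  10  59 499] [  4. 191.] [0.674 0.613]
top [350 218  41  37 728] [366. 238.] [ 0.576 -0.194]
by eye [0.67749548 0.04183806 0.        ] [ 0.56203874 -0.18717052  0.        ]
```

```bash
cat > g.py <<'E'
from h import *
from scipy.spatial.transform import Rotation as R
def target_R(yaw,a,flip=1):
    # tool x along heading yaw (deg, world), pitched a deg below horizontal; jaw y horizontal
    y,a=np.radians([yaw,a]); n=np.array([np.cos(y)*np.cos(a),np.sin(y)*np.cos(a),-np.sin(a)])
    j=flip*np.array([-np.sin(y),np.cos(y),0]); return R.from_matrix(np.c_[n,j,np.cross(n,j)])
def need(tip,yaw,a,flip=1):
    """tip = wanted fingertip centre; prints turn (deg, tool axes) and shift (cm) along present and final tool axes"""
    st=r.get_state(); R0=R.from_quat(st['eef_rot']); T=target_R(yaw,a,flip)
    p=np.array(tip)-.011*T.as_matrix()[:,0]; d=(p-st['tool_pos'])*100
    print('t',round(st['clock'],2),'tcp',np.round(st['tool_pos'],3),'tip',np.round(st['tool_pos']+.011*R0.as_matrix()[:,0],3),'toolx',np.round(R0.as_matrix()[:,0],2),'jaw',np.round(R0.as_matrix()[:,1],2),'F',np.round(st['contact_force'],1),'q',np.round(st['q'],2))
    print('turn',np.round(np.degrees((R0.inv()*T).as_rotvec()),1),'shift now-axes',np.round(R0.inv().apply(d),1),'final-axes',np.round(T.inv().apply(d),1))
E
python3 - <<'E'
from g import *
need([.49,-.02,.22],-10,22,1); need([.49,-.02,.22],-10,22,-1)
E
```

```text
t 0.1 tcp [ 0.262 -0.567  0.249] tip [ 0.262 -0.567  0.238] toolx [-0.  0. -1.] jaw [ 0.42 -0.91 -0.  ] F [-1.   0.2 -1. ] q [ 1.17  0.69 -0.19  1.57  0.16  0.9  -0.22]
turn [-123.5  -26.2   83.4] shift now-axes [  2.5 -40.7 -42.8] final-axes [12.  57.8  2.2]
t 0.1 tcp [ 0.262 -0.567  0.249] tip [ 0.262 -0.567  0.238] toolx [-0.  0. -1.] jaw [ 0.42 -0.91 -0.  ] F [-1.   0.2 -1. ] q [ 1.17  0.69 -0.19  1.57  0.16  0.9  -0.22]
turn [30.5 65.8 20.7] shift now-axes [  2.5 -40.7 -42.8] final-axes [ 12.  -57.8  -2.2]
```

Request:
drive_tool([
  [[0,0,0],[0,-2.7,-2.85],8.8],
  [[0,0,0],[0,-2.7,-2.85],8.8],
  [[0,0,0],[0,-2.7,-2.85],8.8],
  [[0,0,0],[0,-2.7,-2.85],8.8],
  [[0,0,0],[0,-2.7,-2.85],8.8],
  [[0,0,0],[0,-2.7,-2.85],8.8],
  [[0,0,0],[0,-2.7,-2.85],8.8],
  [[0,0,0],[0,-2.7,-2.85],8.8],
  [[0,0,0],[0,-2.7,-2.85],8.8],
  [[0,0,0],[0,-2.7,-2.85],8.8],
  [[0,0,0],[0,-2.7,-2.85],8.8],
  [[0,0,0],[0,-2.7,-2.85],8.8],
])

```text
clock: 1.1
tool_pos: [0.4369, -0.128, 0.2496]
eef_rot: [-0.69, -0.152, 0.691, -0.152]
contact_force: [1.1, 0.0, -0.0]
opening: 1.0
```

```bash
python3 -c "
from g import *
need([.49,-.02,.22],-10,22,-1)"
```

```text
t 1.1 tcp [ 0.437 -0.128  0.25 ] tip [ 0.437 -0.128  0.239] toolx [-0. -0. -1.] jaw [ 0.42 -0.91 -0.  ] F [ 1.1  0.  -0. ] q [ 0.29  0.48 -0.15  2.06  0.12  0.62 -1.09]
turn [30.6 65.8 20.6] shift now-axes [ 2.5 -8.2 -8.5] final-axes [  3.1 -11.6   1.5]
```

Request:
drive_tool([
  [[0,0,0],[0,-2.7,-2.8],8.8],
  [[0,0,0],[0,-2.7,-2.8],8.8],
  [[0,0,0],[0,-2.7,-2.8],8.8],
  [[2.8,6,1.9],[0,0,0],8.8],
  [[2.8,6,1.9],[0,0,0],8.8],
  [[2.8,6,1.9],[0,0,0],8.8],
  [[2.8,6,1.9],[0,0,0],8.8],
  [[2.8,6,1.9],[0,0,0],8.8],
  [[2.8,6,1.9],[0,0,0],8.8],
  [[2.8,6,1.9],[0,0,0],8.8],
  [[2.8,6,1.9],[0,0,0],8.8],
  [[2.8,6,1.9],[0,0,0],8.8],
])

```text
clock: 2.1
tool_pos: [0.4979, -0.036, 0.2935]
eef_rot: [0.848, 0.037, -0.521, 0.093]
contact_force: [1.1, -0.2, -0.4]
opening: 0.997
```

```bash
python3 -c "
from g import *
need([.52,-.035,.12],-10,22,-1)"
```

```text
t 2.1 tcp [ 0.498 -0.036  0.294] tip [ 0.503 -0.036  0.284] toolx [ 0.45 -0.03 -0.89] jaw [ 0.16 -0.98  0.12] F [ 1.1 -0.2 -0.4] q [-0.09  0.34  0.04  2.31  1.14  0.05 -2.57]
turn [18.4 40.1  9.7] shift now-axes [15.6 -2.1  6.4] final-axes [ 7.4 -0.5 15.3]
```

```bash
python3 -c "
from g import *
need([.48,-.035,.25],-10,85,-1)
need([.48,-.035,.25],-10,75,1)
need([.48,-.035,.25],-10,22,1)"
```

```text
t 2.1 tcp [ 0.498 -0.036  0.294] tip [ 0.503 -0.036  0.284] toolx [ 0.45 -0.03 -0.89] jaw [ 0.16 -0.98  0.12] F [ 1.1 -0.2 -0.4] q [-0.09  0.34  0.04  2.31  1.14  0.05 -2.57]
turn [ 20.5 -22.3  -1.4] shift now-axes [ 2.  -0.8  3.1] final-axes [3.1 0.2 2.2]
t 2.1 tcp [ 0.498 -0.036  0.294] tip [ 0.503 -0.036  0.284] toolx [ 0.45 -0.03 -0.89] jaw [ 0.16 -0.98  0.12] F [ 1.1 -0.2 -0.4] q [-0.09  0.34  0.04  2.31  1.14  0.05 -2.57]
turn [-158.7   -0.6  -17.4] shift now-axes [ 2.  -0.9  3.2] final-axes [ 2.6 -0.2 -2.8]
t 2.1 tcp [ 0.498 -0.036  0.294] tip [ 0.503 -0.036  0.284] toolx [ 0.45 -0.03 -0.89] jaw [ 0.16 -0.98  0.12] F [ 1.1 -0.2 -0.4] q [-0.09  0.34  0.04  2.31  1.14  0.05 -2.57]
turn [-151.4  -13.5   55.9] shift now-axes [ 2.2 -1.2  4.1] final-axes [-1.1 -0.2 -4.7]
```

Request:
drive_tool([
  [[0,-7,0],[0,0,0],8.8],
  [[0,-7,0],[0,0,0],8.8],
  [[0,-7,0],[0,0,0],8.8],
  [[-7,0,0],[0,0,0],8.8],
  [[-7,0,0],[0,0,0],8.8],
  [[-7,0,0],[0,0,0],8.8],
  [[-7,0,0],[0,0,0],8.8],
  [[-7,0,0],[0,0,0],8.8],
  [[-7,0,0],[0,0,0],8.8],
  [[-7,0,0],[0,0,0],8.8],
  [[-7,0,0],[0,0,0],8.8],
  [[-7,0,0],[0,0,0],8.8],
])

```text
clock: 3.1
tool_pos: [0.5075, -0.0444, 0.288]
eef_rot: [0.621, 0.325, -0.502, 0.507]
contact_force: [-0.1, -0.3, -0.3]
opening: 0.999
```

```bash
python3 -c "
from g import *
need([.48,-.035,.25],-10,75,1)"
```

```text
t 3.1 tcp [ 0.508 -0.044  0.288] tip [ 0.511 -0.046  0.277] toolx [ 0.28 -0.1  -0.95] jaw [ 0.91 -0.27  0.3 ] F [-0.1 -0.3 -0.3] q [ 0.42  0.46 -0.74  2.11  0.91  0.61 -1.27]
turn [-96.4   4.4   0.3] shift now-axes [ 1.6 -3.9 -0.1] final-axes [ 1.8  0.4 -3.8]
```

Request:
drive_tool([
  [[-7,0.3,0],[0,-0.3,0],8.8],
  [[-7,0.3,0],[0,-0.3,0],8.8],
  [[-7,0.3,0],[0,0,0],8.8],
  [[-7,0.3,0],[0,0,0],8.8],
  [[-7,0.3,0],[0,0,0],8.8],
  [[-7,0.3,0],[0,0,0],8.8],
  [[-7,0.3,0],[0,0,0],8.8],
  [[-7,0.3,0],[0,0,0],8.8],
  [[-7,0.3,0],[0,0,0],8.8],
  [[-7,0.3,0],[0,0,0],8.8],
  [[-7,0.3,0],[0,0,0],8.8],
  [[-7,0.3,0],[0,0,0],8.8],
])

```text
clock: 4.1
tool_pos: [0.5019, -0.0432, 0.2861]
eef_rot: [0.136, 0.592, -0.137, 0.783]
contact_force: [-0.4, -0.6, -0.9]
opening: 1.002
```

```bash
python3 -c "
from g import *
need([.50,-.035,.20],-10,22,1)"
```

```text
t 4.1 tcp [ 0.502 -0.043  0.286] tip [ 0.505 -0.044  0.275] toolx [ 0.26 -0.05 -0.96] jaw [0.38 0.93 0.05] F [-0.4 -0.6 -0.9] q [ 0.67  0.58 -1.11  2.09  1.01  0.79  0.11]
turn [-11.4 -52.3   6.1] shift now-axes [ 7.5  0.1 -3.6] final-axes [ 1.8  0.8 -8.1]
```

Request:
drive_tool([
  [[-1.3,-5.8,0.7],[0,0,0],8.8],
  [[-1.3,-5.8,0.7],[0,0,0],8.8],
  [[-1.3,-5.8,0.7],[0,0,0],8.8],
  [[-1.3,-5.8,0.7],[0,0,0],8.8],
  [[-1.3,-5.8,0.7],[0,0,0],8.8],
  [[-1.3,-5.8,0.7],[0,0,0],8.8],
  [[-1.3,-5.8,0.7],[0,0,0],8.8],
  [[-1.3,-5.8,0.7],[0,0,0],8.8],
  [[-1.3,-5.8,0.7],[0,0,0],8.8],
])

```text
clock: 4.85
tool_pos: [0.5443, -0.041, 0.2983]
eef_rot: [0.031, 0.306, -0.104, 0.946]
contact_force: [-20.3, 29.8, 35.9]
opening: 1.001
```

```bash
python3 -c "
from g import *
need([.52,-.035,.12],-10,22,1)"
```

```text
t 4.85 tcp [ 0.544 -0.041  0.298] tip [ 0.553 -0.043  0.292] toolx [ 0.79 -0.18 -0.59] jaw [ 0.22  0.98 -0.  ] F [-20.3  29.8  35.9] q [ 0.55  0.9  -1.47  2.56  2.01  1.57 -0.76]
turn [ -1.  -13.9   2.3] shift now-axes [  7.4   0.1 -16.2] final-axes [  3.3   0.2 -17.5]
```

```bash
python3 -c "
from g import *
snap('scene','s2.png')
need([.60,0.0,.28],-10,40,1)"
```

```text
t 4.9 tcp [ 0.545 -0.045  0.292] tip [ 0.554 -0.048  0.286] toolx [ 0.79 -0.19 -0.59] jaw [ 0.23  0.97 -0.01] F [ 1.5 -4.8 -5.3] q [ 0.55  0.92 -1.47  2.56  2.01  1.59 -0.76]
turn [-1.5  3.8  2.7] shift now-axes [3.1 5.6 1.7] final-axes [3.2 5.4 2. ]
```

View pics/s2.png

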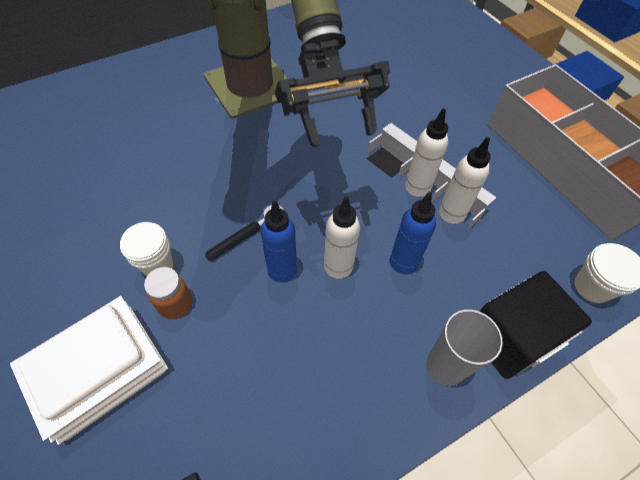

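```bash
python3 -c "
from g import *
need([.56,-.053,.10],-14,30,1)"
```

```text
t 4.9 tcp [ 0.545 -0.045  0.292] tip [ 0.554 -0.048  0.286] toolx [ 0.79 -0.19 -0.59] jaw [ 0.23  0.97 -0.01] F [ 1.5 -4.8 -5.3] q [ 0.55  0.92 -1.47  2.56  2.01  1.59 -0.76]
turn [ 1.  -6.2 -0.6] shift now-axes [ 11.5  -0.2 -14.7] final-axes [  9.9  -0.4 -15.9]
```

Request:
drive_tool([
  [[0,0,0],[0.9,0,-1.2],8.8],
  [[0,0,0],[0.9,0,-1.2],8.8],
  [[0,0,0],[0.9,0,-1.2],8.8],
  [[0,0,0],[0.9,0,-1.2],8.8],
  [[0,0,0],[0.9,0,-1.2],8.8],
  [[0,0,0],[0.9,0,-1.2],8.8],
  [[0,-1,0],[0.9,0,-1.2],8.8],
  [[0,-1,0],[0.9,0,-1.2],8.8],
  [[0,-1,0],[0.9,0,-1.2],8.8],
  [[0,-1,0],[0.9,0,-1.2],8.8],
  [[0,-1,0],[0.9,0,-1.2],8.8],
  [[0,-1,0],[0.9,0,-1.2],8.8],
])

```text
clock: 5.9
tool_pos: [0.5832, -0.0392, 0.1237]
eef_rot: [0.028, 0.269, -0.107, 0.957]
contact_force: [0.2, -0.6, 0.0]
opening: 0.998
```

```bash
python3 -c "
from g import *
need([.56,-.053,.024],-14,24,1)"
```

```text
t 5.9 tcp [ 0.583 -0.039  0.124] tip [ 0.592 -0.041  0.118] toolx [ 0.83 -0.19 -0.52] jaw [ 0.22  0.98 -0.  ] F [ 0.2 -0.6  0. ] q [ 0.46  1.53 -1.33  2.56  2.54  2.09 -0.61]
turn [ 0.8 -7.4 -1. ] shift now-axes [ 2.4 -1.8 -9.7] final-axes [ 1.2 -1.9 -9.9]
```

Request:
drive_tool([
  [[0,1,0],[-1.3,0,1.2],8.8],
  [[0,1,0],[-1.3,0,1.2],8.8],
  [[0,1,0],[-1.3,0,1.2],8.8],
  [[0,1,0],[-0.9,0,1.2],8.8],
  [[0,1,0],[-0.9,0,1.2],8.8],
  [[0,1,0],[-0.9,0,1.2],8.8],
  [[0,0,0],[-0.9,0,1.2],8.8],
  [[0,0,0],[-0.9,0,1.2],8.8],
  [[0,0,0],[-0.9,0,1.2],8.8],
  [[0,0,0],[-0.9,0,1.2],8.8],
  [[0,0,0],[-0.9,0,1.2],8.8],
  [[0,0,0],[-0.9,0,1.2],8.8],
])

```text
clock: 6.9
tool_pos: [0.5772, -0.0344, 0.312]
eef_rot: [0.033, 0.32, -0.107, 0.941]
contact_force: [0.5, -0.4, 0.3]
opening: 0.999
```

```bash
python3 -c "
from g import *
need([.50,-.043,.275],0,75,1)"
```

```text
t 6.9 tcp [ 0.577 -0.034  0.312] tip [ 0.586 -0.036  0.305] toolx [ 0.77 -0.18 -0.61] jaw [ 0.22  0.98 -0.01] F [ 0.5 -0.4  0.3] q [ 0.59  0.87 -1.47  2.42  1.98  1.46 -0.62]
turn [-10.6  37.3   7.6] shift now-axes [-4.4 -2.6 -6.8] final-axes [ 0.5 -0.9 -8.4]
```

Request:
drive_tool([
  [[1.3,5.8,-0.7],[0,0,-0.5],8.8],
  [[1.3,5.8,-0.7],[0,0,-0.5],8.8],
  [[1.3,5.8,-0.7],[0,0,-0.5],8.8],
  [[1.3,5.8,-0.7],[0,0,-0.5],8.8],
  [[1.3,5.8,-0.7],[0,0,-0.5],8.8],
  [[1.3,5.8,-0.7],[0,0,-0.5],8.8],
  [[1.3,5.8,-0.7],[0,0,-0.5],8.8],
  [[7,0,0],[0,0,0],8.8],
  [[7,0,0],[0,0,0],8.8],
  [[7,0,0],[0,0,0],8.8],
  [[7,0,0],[0,0,0],8.8],
  [[7,0,0],[0,0,0],8.8],
])

```text
clock: 7.9
tool_pos: [0.5512, -0.026, 0.292]
eef_rot: [0.353, 0.541, -0.333, 0.687]
contact_force: [0.8, -0.4, -0.5]
opening: 0.997
```

```bash
python3 -c "
from g import *
need([.50,-.043,.275],0,88,-1)"
```

```text
t 7.9 tcp [ 0.551 -0.026  0.292] tip [ 0.553 -0.027  0.281] toolx [ 0.19 -0.07 -0.98] jaw [0.84 0.53 0.12] F [ 0.8 -0.4 -0.5] q [ 0.64  0.76 -1.31  1.89  1.04  1.13 -0.52]
turn [121.3  -0.8 -12.2] shift now-axes [-0.3 -5.3 -1.3] final-axes [0.4 1.7 5.2]
```

```bash
cat > k.py <<'E'
import numpy as np, itertools
from scipy.spatial.transform import Rotation as R
from scipy.optimize import least_squares
D=[([1.17181548,.68989117,-.19456069,1.56618553,.15733314,.9025174,-.2150845],[.26187687,-.56691101,.24901137],[-.69044323,-.15241063,.69076794,-.15132351]),
([.42,.46,-.74,2.11,.91,.61,-1.27],[.5075,-.0444,.288],[.621,.325,-.502,.507]),
([.67,.58,-1.11,2.09,1.01,.79,.11],[.5019,-.0432,.2861],[.136,.592,-.137,.783]),
([.46,1.53,-1.33,2.56,2.54,2.09,-.61],[.5832,-.0392,.1237],[.028,.269,-.107,.957]),
([.64,.76,-1.31,1.89,1.04,1.13,-.52],[.5512,-.026,.292],[.353,.541,-.333,.687]),
([-.09,.34,.04,2.31,1.14,.05,-2.57],[.4979,-.036,.2935],[.848,.037,-.521,.093])]
def fk(q,P,s):
    h,L1,L2,T,e1,e2,w=P[:7]
    M=R.identity();p=np.array([0,0,h])
    M=R.from_euler('z',s[0]*q[0])*R.from_euler('y',q[1])*R.from_euler('z',s[1]*q[2])
    p=p+M.apply([e1,0,L1]); M=M*R.from_euler('y',q[3]); p=p+M.apply([e2,0,L2])
    M=M*R.from_euler('z',s[2]*q[4])*R.from_euler('y',q[5]); p=p+M.apply([w,0,0])
    M=M*R.from_euler('z',s[3]*q[6]); return p+M.apply([0,0,T]),M
X=R.from_matrix(np.array([[0,0,1],[0,1,0],[-1,0,0]]).T)  # tool x = flange z
if __name__=='__main__':
    best=None
    for s in itertools.product([1,-1],repeat=4):
        def f(P):
            o=[]
            for q,p,e in D:
                a,M=fk(q,P,s); E=R.from_quat(e); o+=list((a-p)*5); 
                o+=list((M*R.from_euler('z',P[7])*X).inv().__mul__(E).as_rotvec())
            return np.array(o)
        for y0 in(0,1.57,3.14,-1.57):
            S=least_squares(f,[.34,.45,.4,.3,0,0,0,y0])
            if best is None or S.cost<best[0]: best=(S.cost,s,S.x,np.abs(S.fun).max())
    print(best)
E
python3 k.py
```

```text
(np.float64(0.030753482191610268), (-1, -1, -1, -1), array([ 0.27527387,  0.59473741,  0.35816113,  0.2639976 ,  0.01440567,
       -0.00843268,  0.05149074,  1.56605223]), np.float64(0.16131006316090102))
```

```bash
cat > k2.py <<'E'
from k import *
s=(-1,-1,-1,-1)
def f(P):
    o=[]
    for q,p,e in D:
        q=np.array(q)+np.r_[P[8:14],0]; a,M=fk(q,P,s); o+=list((a+M.apply([P[14],P[15],0])-p)*5); o+=list(((M*R.from_euler('z',P[7])*X).inv()*R.from_quat(e)).as_rotvec())
    return np.r_[o,np.array(P[8:14])*.02]
S=least_squares(f,np.r_[.34,.45,.4,.3,0,0,0,1.57,np.zeros(8)])
if __name__=='__main__':
    print(S.cost,np.round(S.x,3)); print(np.round(S.fun[:36].reshape(6,6),3))
E
python3 k2.py
```

```text
0.004036126041905694 [ 3.320e-01  5.560e-01  3.370e-01  3.060e-01 -1.000e-03 -1.000e-02
  1.300e-02  1.521e+00  5.000e-02  1.200e-02  2.600e-02  1.000e-03
  2.000e-02 -3.400e-02 -9.000e-03  7.000e-03]
[[ 0.004  0.002 -0.022 -0.007  0.026 -0.022]
 [ 0.018  0.029  0.007 -0.001  0.004 -0.001]
 [-0.026  0.005  0.002 -0.014  0.002  0.005]
 [ 0.008  0.004  0.004  0.026 -0.024  0.015]
 [ 0.009 -0.029  0.03  -0.008  0.008 -0.004]
 [-0.012  0.001 -0.021  0.004  0.002 -0.01 ]]
```

```bash
cat > ik.py <<'E'
from k2 import S,fk,R,np,least_squares,X
s=(-1,-1,-1,-1);P=S.x
lo=np.array([-3.01,-.46,-1.47,.13,-1,.04,-2.66]);hi=np.array([3.01,2.08,1.51,2.56,4.14,2.09,2.66])
def FK(q):
    q=np.array(q)+np.r_[P[8:14],0]; a,M=fk(q,P,s); return a+M.apply([P[14],P[15],0]),M*R.from_euler('z',P[7])*X
def tR(yaw,a,flip):
    y,a=np.radians([yaw,a]); n=np.array([np.cos(y)*np.cos(a),np.sin(y)*np.cos(a),-np.sin(a)]); j=flip*np.array([-np.sin(y),np.cos(y),0]); return R.from_matrix(np.c_[n,j,np.cross(n,j)])
def iks(tip,yaw,a,flip,n=30,seed=0):
    T=tR(yaw,a,flip);p=np.array(tip)-.011*T.as_matrix()[:,0];rng=np.random.default_rng(seed);o=[]
    for _ in range(n):
        g=lambda q:np.r_[(FK(q)[0]-p)*5,(FK(q)[1].inv()*T).as_rotvec()]
        z=least_squares(g,lo+(hi-lo)*rng.uniform(.05,.95,7),bounds=(lo,hi))
        if z.cost<1e-6:o.append(z.x)
    return o
if __name__=='__main__':
    for nm,tip,yaw,a in [('enter',(.633,-.0715,.024),-14,24),('pre',(.57,-.055,.03),-14,24),('mid',(.60,.02,.024),0,24),('mid2',(.55,.08,.024),45,24),('final',(.434,.145,.024),101,24),('fin45',(.434,.145,.024),101,35)]:
        for fl in(1,-1):
            o=iks(tip,yaw,a,fl,14); print(nm,fl,len(o)); [print('  ',np.round(x,2)) for x in sorted(o,key=lambda x:x[2])[::3]]
E
python3 ik.py
```

```text
enter 1 7
   [ 0.62  1.87 -1.24  2.39  3.13  2.01 -0.24]
   [ 0.31  1.5  -0.55  2.39  2.97  1.94 -1.16]
   [-0.41  1.54  0.62  2.4   2.96  1.71 -2.47]
enter -1 5
   [-0.26  1.46  0.27  2.38  2.87  1.77  1.03]
   [-0.43  1.54  0.54  2.38  2.9   1.7   0.72]
pre 1 0
pre -1 5
   [-0.16  1.54  0.02  2.55  2.78  2.09  1.16]
   [-0.38  1.6   0.38  2.56  2.79  1.96  0.76]
mid 1 6
   [ 0.59  2.06 -1.43  2.5   3.22  1.96  0.13]
   [ 0.21  1.55 -0.51  2.5   3.14  2.03 -1.07]
mid -1 5
   [ 0.28  1.66 -0.71  2.49  3.15  2.08  2.32]
   [-0.28  1.52  0.19  2.49  3.    2.03  1.18]
mid2 1 4
   [ 0.99  1.99 -1.47  2.35  2.61  0.84  0.8 ]
   [-0.08  1.5   0.58  2.32  4.14  2.05 -1.47]
mid2 -1 3
   [ 0.99  2.01 -1.41  2.39  2.71  0.87 -2.41]
final 1 7
   [ 0.63  1.44 -0.75  1.9  -0.45  0.61 -2.26]
   [ 0.49  1.34 -0.47  1.91 -0.85  0.79 -1.86]
   [ 0.39  1.31 -0.3   1.92 -1.    0.92 -1.7 ]
final -1 8
   [ 0.85  1.74 -1.26  1.94  0.66  0.68 -0.21]
   [ 0.74  1.55 -0.93  1.93 -0.02  0.55  0.48]
   [ 0.6   1.41 -0.62  1.94 -0.64  0.65  1.12]
fin45 1 11
   [ 0.79  1.73 -1.46  2.    1.07  0.8   2.42]
   [ 0.56  1.31 -0.71  1.99 -0.47  0.46 -2.31]
   [ 0.45  1.24 -0.49  2.   -0.86  0.59 -1.91]
   [ 0.38  1.21 -0.37  2.   -1.    0.69 -1.77]
fin45 -1 7
   [ 0.81  1.68 -1.34  2.04  1.01  0.69 -0.64]
   [ 0.71  1.47 -1.01  2.02  0.41  0.43 -0.02]
   [ 0.44  1.25 -0.41  2.03 -0.96  0.62  1.38]
```

```bash
cat > t.py <<'E'
from ik import *
for nm,tip,yaw,a in [('A0',(.63,-.0715,.024),-14,30),('B20',(.60,.04,.024),20,30),('B40',(.59,.06,.024),40,30),('B60',(.56,.07,.024),60,30),('B80',(.52,.08,.024),80,30),('B100',(.47,.08,.024),100,30)]:
    for fl in(1,-1):
        o=iks(tip,yaw,a,fl,24); print(nm,fl,len(o)); [print('  ',np.round(x,2)) for x in sorted(o,key=lambda x:x[2])[::3]]
E
python3 t.py
```

```text
A0 1 14
   [ 0.59  1.73 -1.18  2.39  2.92  1.94 -0.45]
   [ 0.3   1.41 -0.53  2.4   2.89  1.78 -1.21]
   [ 0.12  1.34 -0.24  2.4   2.91  1.71 -1.52]
   [-0.09  1.33  0.11  2.4   2.97  1.65 -1.87]
   [-0.22  1.36  0.32  2.4   3.01  1.62 -2.09]
A0 -1 15
   [ 0.4   1.55 -0.82  2.38  2.87  1.89  2.24]
   [-0.18  1.36  0.15  2.39  2.93  1.65  1.19]
   [-0.3   1.4   0.36  2.4   2.97  1.61  0.97]
   [-0.37  1.43  0.48  2.4   3.    1.59  0.84]
   [-0.54  1.57  0.81  2.4   3.09  1.57  0.47]
B20 1 13
   [ 0.77  1.91 -1.42  2.44  2.91  1.43  0.24]
   [ 0.7   1.7  -1.12  2.44  3.09  1.39 -0.14]
   [ 0.29  1.37 -0.29  2.44  3.5   1.55 -1.06]
   [ 0.21  1.35 -0.17  2.44  3.53  1.6  -1.18]
   [-0.37  1.58  0.84  2.42  3.57  2.09 -2.19]
B20 -1 11
   [ 0.18  1.4  -0.18  2.46  3.51  1.68  1.99]
   [-0.13  1.43  0.32  2.45  3.58  1.89  1.5 ]
   [-0.33  1.55  0.68  2.45  3.55  2.06  1.1 ]
   [-0.36  1.57  0.74  2.45  3.54  2.08  1.04]
B40 1 10
   [ 0.92  1.87 -1.46  2.3   2.61  0.91  0.64]
   [ 0.4   1.29 -0.25  2.29  3.9   1.18 -1.07]
   [ 0.2   1.28  0.08  2.29  4.01  1.42 -1.31]
   [-0.25  1.52  0.85
[... 560 characters left out ...]
0.42 -2.12]
   [ 0.74  1.37 -0.74  1.93 -0.81  0.43 -2.08]
   [ 0.68  1.33 -0.63  1.94 -1.    0.52 -1.9 ]
B80 -1 12
   [ 0.97  1.73 -1.35  1.98  1.09  0.56 -0.77]
   [ 0.9   1.55 -1.08  1.97  0.43  0.32 -0.13]
   [ 0.88  1.53 -1.03  1.96  0.25  0.31  0.05]
   [ 0.79  1.42 -0.78  1.97 -0.73  0.37  1.02]
B100 1 10
   [ 0.65  1.34 -0.67  1.8  -0.4   0.73 -2.32]
   [ 0.54  1.28 -0.47  1.81 -0.67  0.82 -2.05]
   [ 0.35  1.23 -0.11  1.82 -0.98  1.06 -1.75]
   [ 0.33  1.23 -0.08  1.82 -1.    1.08 -1.73]
B100 -1 12
   [ 0.87  1.61 -1.19  1.84  0.52  0.75 -0.06]
   [ 0.84  1.55 -1.08  1.83  0.34  0.7   0.12]
   [ 0.76  1.44 -0.86  1.83 -0.04  0.66  0.51]
   [ 0.63  1.33 -0.57  1.84 -0.52  0.74  0.99]
```

```bash
python3 -c "
from g import *
need([.60,-.067,.28],-14,32,1)"
```

```text
t 7.9 tcp [ 0.551 -0.026  0.292] tip [ 0.553 -0.027  0.281] toolx [ 0.19 -0.07 -0.98] jaw [0.84 0.53 0.12] F [ 0.8 -0.4 -0.5] q [ 0.64  0.76 -1.31  1.89  1.04  1.13 -0.52]
turn [-41.2 -43.2  19.1] shift now-axes [1.7 1.2 5.2] final-axes [ 4.4 -2.8  2. ]
```

Request:
drive_tool([
  [[-4.5,-4.8,2.1],[0,0,0],8.8],
  [[-4.5,-4.8,2.1],[0,0,0],8.8],
  [[-4.5,-4.8,2.1],[0,0,0],8.8],
  [[-4.5,-4.8,2.1],[0,0,0],8.8],
  [[-4.5,-4.8,2.1],[0,0,0],8.8],
  [[-4.5,-4.8,2.1],[0,0,0],8.8],
  [[-4.5,-4.8,2.1],[0.5,0,0.3],8.8],
  [[-4.5,-4.8,2.1],[0.5,-0.5,0.5],8.8],
  [[-4.5,-4.8,2.1],[0.5,-0.5,0.5],8.8],
  [[0,0,0],[0.5,-0.5,0.5],8.8],
  [[0,0,0],[0.5,-0.5,0.5],8.8],
  [[0,0,0],[0.5,-0.5,0],8.8],
])

```text
clock: 8.9
tool_pos: [0.5796, -0.0623, 0.2914]
eef_rot: [0.035, 0.275, -0.119, 0.953]
contact_force: [0.7, -0.6, -0.1]
opening: 0.995
```

```bash
python3 -c "
from g import *
need([.608,-.069,.2],-14,30,1)"
```

```text
t 8.9 tcp [ 0.58  -0.062  0.291] tip [ 0.589 -0.065  0.286] toolx [ 0.82 -0.21 -0.53] jaw [0.25 0.97 0.  ] F [ 0.7 -0.6 -0.1] q [ 0.47  0.8  -1.09  2.52  2.26  1.4  -0.93]
turn [-0.2 -2.2  0.2] shift now-axes [ 6.2  0.  -6.2] final-axes [ 6.   0.  -6.5]
```

Request:
drive_tool([
  [[0,0,0],[1.3,0,-0.9],8.8],
  [[0,0,0],[1.2,0,-0.9],8.8],
  [[0,0,0],[1.0,0,-1.0],8.8],
  [[0,-1,0],[0.9,0,-1.1],8.8],
  [[0,-1,0],[0.9,0,-1.1],8.8],
  [[0,0,0],[0.9,0,-1.2],8.8],
])

```text
clock: 9.4
tool_pos: [0.5987, -0.0671, 0.2045]
eef_rot: [0.033, 0.259, -0.12, 0.958]
contact_force: [-0.1, 0.1, -0.5]
opening: 0.998
```

```bash
python3 -c "
from g import *
need([.608,-.069,.03],-14,30,1)"
```

```text
t 9.4 tcp [ 0.599 -0.067  0.205] tip [ 0.608 -0.069  0.199] toolx [ 0.84 -0.21 -0.5 ] jaw [0.25 0.97 0.  ] F [-0.1  0.1 -0.5] q [ 0.4   1.08 -0.98  2.54  2.45  1.66 -0.99]
turn [-0.2 -0.2  0.2] shift now-axes [  8.5   0.  -14.6] final-axes [  8.4   0.  -14.6]
```

Request:
drive_tool([
  [[0,0,0],[0.85,0,-1.45],8.8],
  [[0,0,0],[0.85,0,-1.45],8.8],
  [[0,0,0],[0.85,0,-1.45],8.8],
  [[0,0,0],[0.85,0,-1.45],8.8],
  [[0,0,0],[0.85,0,-1.45],8.8],
  [[0,0,0],[0.85,0,-1.45],8.8],
  [[0,0,0],[0.85,0,-1.45],8.8],
  [[0,0,0],[0.85,0,-1.45],8.8],
  [[0,0,0],[0.85,0,-1.45],8.8],
  [[0,0,0],[0.85,0,-1.45],8.8],
])

```text
clock: 10.23
tool_pos: [0.5997, -0.0674, 0.0366]
eef_rot: [0.033, 0.259, -0.12, 0.958]
contact_force: [0.7, -0.3, -0.2]
opening: 0.999
```

```bash
python3 -c "
from g import *
snap('top','t3.png')
need([.632,-.072,.026],-14,30,1)
im=cv2.imread('pics/t3.png')[120:380,150:450]; cv2.imwrite('pics/t3c.png',cv2.resize(im,(690,598)))"
```

```text
t 10.28 tcp [ 0.599 -0.068  0.033] tip [ 0.608 -0.07   0.028] toolx [ 0.84 -0.21 -0.51] jaw [ 0.25  0.97 -0.  ] F [-0.2 -0.4 -3.4] q [ 0.36  1.49 -0.76  2.44  2.78  1.88 -0.99]
turn [-0.1 -0.4  0.3] shift now-axes [2.1 0.4 1. ] final-axes [2.1 0.4 1. ]
```

View pics/t3c.png

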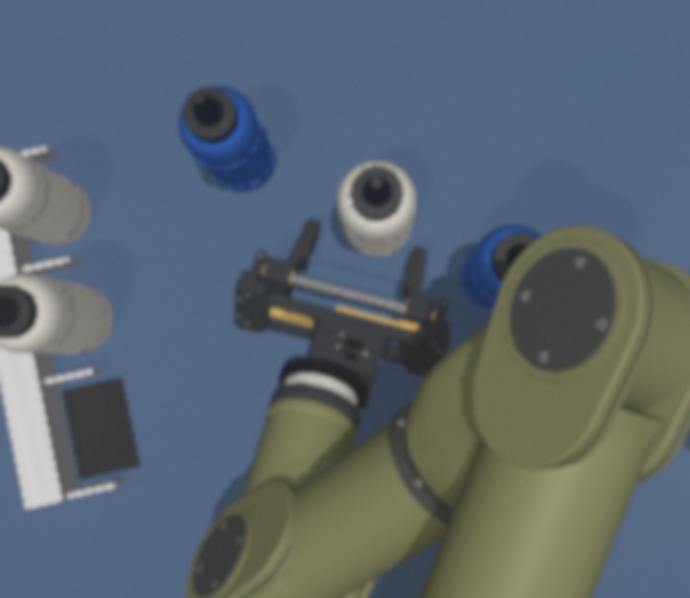

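Request:
drive_tool([
  [[0,0,0],[0.5,0,0.15],8.8],
  [[0,0,0],[0.5,0,0.15],8.8],
  [[0,0,0],[0.5,0,0.15],8.8],
  [[0,0,0],[0.4,0,0.15],8.8],
  [[0,0,0],[0.3,0,0.15],8.8],
  [[0,0,0],[0,0,0],8.8],
])

```text
clock: 10.78
tool_pos: [0.6226, -0.0736, 0.034]
eef_rot: [0.033, 0.257, -0.121, 0.958]
contact_force: [-0.7, 0.8, -0.2]
opening: 1.0
```

```bash
cat >> g.py <<'E'
def arc(tip,yaw,a=30):
    "world tip move and turn needed"
    need(tip,yaw,a,1); q=r.get_state()['q']; print('elbow xyz',np.round([.556*np.sin(q[1])*np.cos(q[0]),-.556*np.sin(q[1])*np.sin(q[0]),.332+.556*np.cos(q[1])],2))
E
python3 -c "
from g import *
arc([.627,-.032,.024],-8)"
```

```text
t 10.78 tcp [ 0.623 -0.074  0.034] tip [ 0.632 -0.076  0.028] toolx [ 0.84 -0.21 -0.5 ] jaw [0.25 0.97 0.  ] F [-0.7  0.8 -0.2] q [ 0.38  1.46 -0.76  2.37  2.8   1.79 -0.96]
turn [-3.2 -0.1  5.5] shift now-axes [-1.1  4.  -1.2] final-axes [-0.7  4.2 -0.9]
elbow xyz [ 0.51 -0.2   0.4 ]
```

Request:
drive_tool([
  [[0,0,0],[-0.1,0.6,-0.2],8.8],
  [[-0.5,0,0.9],[-0.15,0.6,-0.2],8.8],
  [[-0.5,0,0.9],[-0.15,0.6,-0.2],8.8],
  [[-0.5,0,0.9],[-0.15,0.6,-0.2],8.8],
  [[-0.5,0,0.9],[-0.15,0.6,-0.2],8.8],
  [[-0.5,0,0.9],[-0.15,0.6,-0.2],8.8],
  [[-0.5,0,0.9],[-0.15,0.6,-0.1],8.8],
])

```text
clock: 11.37
tool_pos: [0.6152, -0.0283, 0.0263]
eef_rot: [0.019, 0.26, -0.067, 0.963]
contact_force: [-2.1, -3.0, 2.6]
opening: 1.001
```

```bash
python3 -c "
from g import *
arc([.615,.02,.022],5)
s=snap('top','t4.png'); im=cv2.imread('pics/t4.png')[120:380,150:450]; cv2.imwrite('pics/t4c.png',cv2.resize(im,(690,598)))"
```

```text
t 11.37 tcp [ 0.615 -0.028  0.026] tip [ 0.625 -0.03   0.021] toolx [ 0.86 -0.12 -0.5 ] jaw [0.14 0.99 0.  ] F [-2.1 -3.   2.6] q [ 0.32  1.48 -0.74  2.4   2.86  1.81 -0.94]
turn [-6.6 -0.2 11.2] shift now-axes [-1.5  4.6 -0.7] final-axes [-0.5  4.8 -0.2]
elbow xyz [ 0.53 -0.18  0.38]
```

View pics/t4c.png

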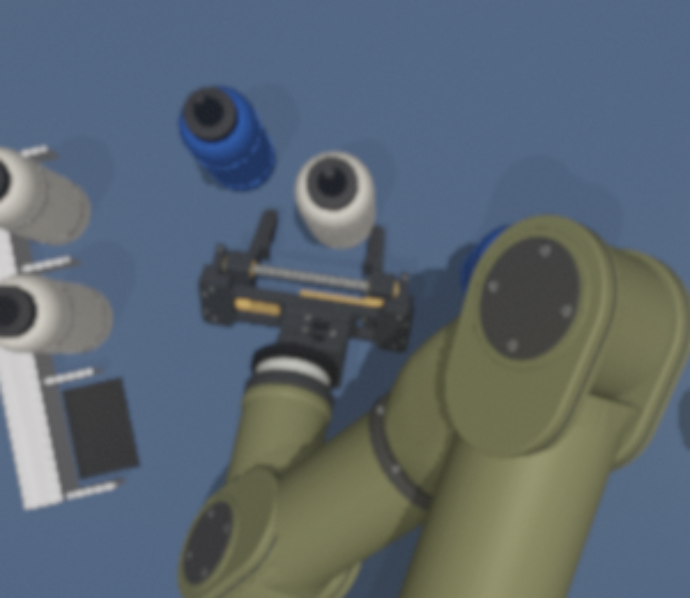

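```bash
cat >> m.py <<'E'
def stray(f,guess):
    s=load(f); h=cv2.cvtColor(s['color'],cv2.COLOR_RGB2HSV); W=(h[:,:,1]<75)&(h[:,:,2]>85)
    u,v=map(int,np.round(proj(s,[*guess,.1]))); n,l=cv2.connectedComponents(W.astype(np.uint8)); lab=l[v-12:v+13,u-12:u+13]; k=np.bincount(lab[lab>0]).argmax(); m=l==k
    x,y=np.nonzero(m)[::-1]; print('area',m.sum(),x.min(),x.max(),y.min(),y.max(),'stray',np.round(bottoms(s,m),3))
E
python3 -c "
from m import *
stray('t3.png',(.626,-.08)); stray('t4.png',(.626,-.04))"
```

```text
area 904 296 331 189 231 stray [ 0.626 -0.081]
area 954 277 316 185 228 stray [ 0.633 -0.052]
```

```bash
python3 -c "
from g import *
arc([.637,-.047,.023],5,26)"
```

```text
t 11.42 tcp [ 0.615 -0.027  0.026] tip [ 0.624 -0.028  0.021] toolx [ 0.86 -0.12 -0.5 ] jaw [0.14 0.99 0.  ] F [-0.7 -0.5  1.7] q [ 0.32  1.48 -0.74  2.4   2.86  1.8  -0.94]
turn [-6.3 -4.2 11.3] shift now-axes [ 1.2 -1.9  0.9] final-axes [ 0.8 -2.2  0.6]
elbow xyz [ 0.53 -0.18  0.38]
```

Request:
drive_tool([
  [[0,0,0],[-0.2,-0.8,0],8.8],
  [[0,0,0],[-0.2,-0.8,0],8.8],
  [[-1,-0.7,1.9],[0,0,0],8.8],
  [[-1,-0.7,1.9],[0,0,0],8.8],
  [[-1,-0.7,1.9],[0,0,0],8.8],
  [[-1,-0.7,1.9],[0,0,0],8.8],
  [[-1,-0.7,1.9],[0,0,0],8.8],
  [[-1,-0.7,1.9],[0,0,0],8.8],
])

```text
clock: 12.08
tool_pos: [0.6091, -0.0444, 0.0284]
eef_rot: [-0.007, 0.225, 0.042, 0.974]
contact_force: [0.5, -0.4, -0.4]
opening: 0.997
```

```bash
python3 -c "
from g import *
arc([.637,-.047,.023],5,26)"
```

```text
t 12.08 tcp [ 0.609 -0.044  0.028] tip [ 0.619 -0.044  0.024] toolx [ 0.9   0.08 -0.44] jaw [-0.09  1.    0.  ] F [ 0.5 -0.4 -0.4] q [ 0.45  1.48 -0.56  2.41  3.27  1.66 -0.85]
turn [-0.3  0.  -0. ] shift now-axes [ 1.6 -0.5  0.7] final-axes [ 1.6 -0.5  0.7]
elbow xyz [ 0.5  -0.24  0.38]
```

Request:
drive_tool([
  [[0,0,0],[0.6,-0.2,0.25],8.8],
  [[0,0,0],[0.5,-0.2,0.25],8.8],
  [[0,0,0],[0.5,0,0.25],8.8],
  [[0,0,0],[0,0.5,0],8.8],
  [[0,0,0],[-0.05,0.6,0],8.8],
  [[-0.5,0,1],[-0.1,0.6,-0.05],8.8],
  [[-0.5,0,1],[-0.1,0.6,-0.05],8.8],
  [[-0.5,0,1],[-0.1,0.6,-0.05],8.8],
  [[-0.5,0,1],[-0.1,0.6,-0.05],8.8],
  [[-0.5,0,1],[-0.1,0.6,-0.05],8.8],
])

```text
clock: 12.92
tool_pos: [0.6171, -0.0066, 0.0287]
eef_rot: [-0.019, 0.223, 0.089, 0.971]
contact_force: [0.9, -3.0, 2.0]
opening: 0.999
```

```bash
python3 -c "
from m import *
from g import *
arc([.61,.02,.022],15,26)
snap('top','t5.png'); stray('t5.png',(.63,-.03))"
```

```text
t 12.92 tcp [ 0.617 -0.007  0.029] tip [ 0.627 -0.005  0.024] toolx [ 0.88  0.16 -0.44] jaw [-0.18  0.98  0.  ] F [ 0.9 -3.   2. ] q [ 0.42  1.47 -0.56  2.39  3.3   1.59 -0.83]
turn [-2.1  0.1  4.1] shift now-axes [-1.   2.7 -0.7] final-axes [-0.8  2.7 -0.6]
elbow xyz [ 0.51 -0.22  0.39]
area 953 262 300 187 230 stray [ 0.628 -0.02 ]
```

Request:
drive_tool([
  [[-0.9,0,1.8],[-0.15,0.5,-0.07],8.8],
  [[-0.9,0,1.8],[-0.12,0.6,-0.05],8.8],
  [[-0.9,0,1.8],[-0.1,0.6,-0.05],8.8],
  [[-0.9,0,1.8],[-0.05,0.6,0],8.8],
  [[-0.9,0,1.8],[0,0.6,0],8.8],
  [[-0.9,0,1.8],[0,0.6,0],8.8],
  [[-0.9,0,1.8],[0,0.6,0],8.8],
  [[-0.9,0,1.8],[0,0.6,0],8.8],
])

```text
clock: 13.63
tool_pos: [0.5982, 0.0372, 0.0286]
eef_rot: [-0.052, 0.219, 0.224, 0.948]
contact_force: [0.4, -1.6, 0.6]
opening: 1.003
```

```bash
python3 -c "
from m import *
from g import *
arc([.58,.06,.022],40,26)
snap('top','t6.png'); stray('t6.png',(.61,.02))"
```

```text
t 13.63 tcp [0.598 0.037 0.029] tip [0.607 0.042 0.024] toolx [ 0.8   0.4  -0.44] jaw [-0.45  0.89 -0.  ] F [ 0.4 -1.6  0.6] q [ 0.45  1.43 -0.47  2.36  3.56  1.36 -0.8 ]
turn [-5.9  0.  12.1] shift now-axes [-1.3  2.6 -0.8] final-axes [-0.8  2.9 -0.6]
elbow xyz [ 0.5  -0.24  0.41]
area 1015 235 285 193 235 stray [0.622 0.025]
```

Request:
drive_tool([
  [[-1.1,0,2.2],[-0.1,0.6,-0.05],8.8],
  [[-1.1,0,2.2],[-0.1,0.6,-0.05],8.8],
  [[-1.1,0,2.2],[-0.1,0.65,-0.05],8.8],
  [[-1.1,0,2.2],[-0.1,0.65,-0.05],8.8],
  [[-1.1,0,2.2],[-0.1,0.65,-0.05],8.8],
  [[-1.1,0,2.2],[-0.1,0.65,-0.05],8.8],
  [[-1.1,0,2.2],[-0.1,0.65,-0.05],8.8],
  [[-1.1,0,2.2],[-0.1,0.65,-0.05],8.8],
])

```text
clock: 14.35
tool_pos: [0.5616, 0.0735, 0.0283]
eef_rot: [-0.09, 0.206, 0.382, 0.896]
contact_force: [0.3, -2.4, 0.7]
opening: 1.001
```

```bash
python3 -c "
from m import *
from g import *
arc([.5,.09,.022],48,26)
snap('top','t7.png'); stray('t7.png',(.58,.06)); im=cv2.imread('pics/t7.png')[120:380,150:450]; cv2.imwrite('pics/t7c.png',cv2.resize(im,(690,598)))"
```

```text
t 14.35 tcp [0.562 0.073 0.028] tip [0.568 0.081 0.024] toolx [ 0.62  0.65 -0.44] jaw [-0.72  0.69 -0.  ] F [ 0.3 -2.4  0.7] q [ 0.51  1.38 -0.42  2.27  3.92  1.04 -0.86]
turn [-0.6 -0.   1.7] shift now-axes [-3.6  5.6 -1.9] final-axes [-3.4  5.7 -1.8]
elbow xyz [ 0.48 -0.26  0.44]
area 1080 207 258 204 244 stray [0.599 0.079]
```

View pics/t7c.png

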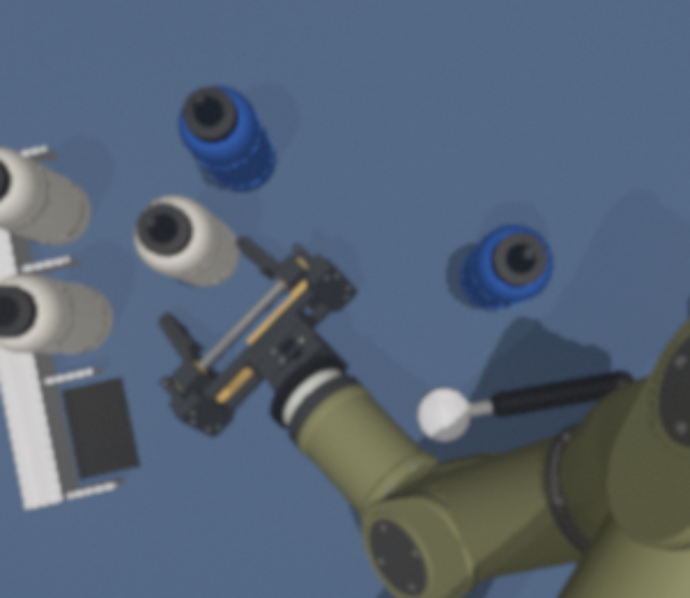

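Request:
drive_tool([
  [[0,0,0],[-0.1,-0.8,0],8.8],
  [[0,0,0],[-0.1,-0.8,0],8.8],
  [[0,0,0],[0.6,0,0.3],8.8],
  [[0,0,0],[0.6,0,0.3],8.8],
  [[0,0,0],[0.6,0,0.3],8.8],
  [[0,0,0],[0.6,0,0.3],8.8],
  [[0,0,0],[0,0.5,0],8.8],
  [[0,0,0],[0,0.6,0],8.8],
  [[0,0,0],[0,0.6,0],8.8],
  [[0,0,0],[0,0.6,0],8.8],
  [[0,0,0],[0,0.6,0],8.8],
  [[0,0,0],[0,0.6,0],8.8],
])

```text
clock: 15.4
tool_pos: [0.566, 0.1046, 0.0302]
eef_rot: [-0.09, 0.205, 0.381, 0.897]
contact_force: [2.6, -2.8, 1.5]
opening: 1.0
```

```bash
python3 -c "
from m import *
from g import *
arc([.5,.09,.022],48,26)
snap('top','t8.png'); stray('t8.png',(.58,.09));snap('scene','s8.png')
"
cat > t.py <<'E'
from ik import *
for nm,tip,yaw,a in [('C65',(.57,.10,.1),65,28),('C75',(.57,.10,.024),75,28),('C75e',(.47,.12,.024),75,28)]:
    for fl in(1,-1):
        o=iks(tip,yaw,a,fl,24); print(nm,fl,len(o)); [print('  ',np.round(x,2)) for x in sorted(o,key=lambda x:x[2])[::3]]
E
python3 t.py
```

```text
t 15.4 tcp [0.566 0.105 0.03 ] tip [0.573 0.112 0.025] toolx [ 0.63  0.65 -0.44] jaw [-0.72  0.69 -0.01] F [ 2.6 -2.8  1.5] q [ 0.44  1.38 -0.44  2.29  3.84  1.09 -0.83]
turn [-0.6  0.1  1.9] shift now-axes [-5.8  3.7 -3.2] final-axes [-5.7  3.9 -3.1]
elbow xyz [ 0.49 -0.23  0.44]
area 1094 198 248 214 253 stray [0.576 0.098]
C65 1 6
   [ 0.88  1.52 -1.32  2.11  1.85  0.27  1.32]
   [ 0.82  1.37 -1.01  2.12  4.12  0.18 -0.95]
C65 -1 4
   [ 0.92  1.67 -1.47  2.16  1.84  0.48 -1.77]
   [ 0.79  1.35 -0.92  2.17  4.13  0.28  2.2 ]
C75 1 11
   [ 0.89  1.79 -1.47  1.88  1.2   0.59  2.23]
   [ 0.85  1.62 -1.22  1.87  0.72  0.34  2.65]
   [ 0.7   1.41 -0.77  1.88 -0.97  0.41 -2.  ]
   [ 0.7   1.4  -0.76  1.88 -1.    0.42 -1.98]
C75 -1 14
   [ 0.91  1.75 -1.36  1.93  1.16  0.47 -0.87]
   [ 0.88  1.66 -1.22  1.92  0.89  0.33 -0.63]
   [ 0.83  1.56 -1.05  1.91  0.14  0.24  0.1 ]
   [ 0.77  1.48 -0.87  1.92 -0.79  0.3   1.01]
   [ 0.74  1.45 -0.8   1.92 -0.98  0.35  1.19]
C75e 1 9
   [ 0.93  1.69 -1.24  2.2   1.78  0.32  1.62]
   [ 0.87  1.56 -1.03  2.23  2.9   0.13  0.51]
   [ 0.83  1.52 -0.9   2.21  4.12  0.17 -0.69]
C75e -1 7
   [ 0.84  1.54 -0.87  2.26  3.96  0.21  2.66]
   [ 0.83  1.52 -0.83  2.25  4.11  0.25  2.51]
   [ 0.82  1.52 -0.82  2.25  4.14  0.25  2.48]
```

Request:
drive_tool([
  [[0,0,0],[0,-0.5,0],8.8],
  [[0,0,0],[-1.2,0,-0.6],8.8],
  [[0,0,0],[-1.2,0,-0.6],8.8],
  [[0,0,0],[-1.2,0,-0.6],8.8],
  [[0,0,0],[-1.2,0,-0.6],8.8],
  [[0,0,0],[-1.4,0,1.0],8.8],
  [[-2.4,0,5],[-1.4,0,1.0],8.8],
  [[-2.4,0,5],[-1,0,1.0],8.8],
  [[-2.4,0,5],[-0.5,0,1.0],8.8],
  [[-2.4,0,5],[0,0,0],8.8],
  [[-2.4,0,5],[0,0,0],8.8],
])

```text
clock: 16.42
tool_pos: [0.512, 0.06, 0.0619]
eef_rot: [-0.109, 0.197, 0.516, 0.827]
contact_force: [-0.1, 1.3, -0.7]
opening: 0.997
```

```bash
python3 -c "
from g import *
arc([.555,.04,.06],75,28)
need([.555,.04,.06],75,28,-1)"
```

```text
t 16.42 tcp [0.512 0.06  0.062] tip [0.516 0.069 0.057] toolx [ 0.39  0.81 -0.44] jaw [-0.9   0.44  0.02] F [-0.1  1.3 -0.7] q [ 0.93  1.46 -0.93  2.17  4.14  0.19 -0.82]
turn [-6.3  2.2  9.5] shift now-axes [-0.9 -4.9  0. ] final-axes [-1.7 -4.7 -0.6]
elbow xyz [ 0.33 -0.44  0.4 ]
t 16.42 tcp [0.512 0.06  0.062] tip [0.516 0.069 0.057] toolx [ 0.39  0.81 -0.44] jaw [-0.9   0.44  0.02] F [-0.1  1.3 -0.7] q [ 0.93  1.46 -0.93  2.17  4.14  0.19 -0.82]
turn [173.   14.4  -3.3] shift now-axes [-0.9 -4.9  0. ] final-axes [-1.7  4.7  0.6]
```

Request:
drive_tool([
  [[-1.2,0.4,1.9],[-0.3,-1,0],8.8],
  [[-1.2,0.4,1.9],[-0.3,-1,0],8.8],
  [[-1.2,0.4,1.9],[-0.3,-1,0],8.8],
  [[-1.2,0.4,1.9],[-0.3,-1,0],8.8],
  [[-1.2,0.4,1.9],[-0.3,-1,0],8.8],
])

```text
clock: 16.83
tool_pos: [0.5201, 0.0806, 0.0652]
eef_rot: [-0.16, 0.198, 0.555, 0.792]
contact_force: [-1.5, -4.0, 2.7]
opening: 1.001
```

```bash
python3 -c "
from g import *
arc([.57,.055,.03],72,28)"
```

```text
t 16.83 tcp [0.52  0.081 0.065] tip [0.523 0.09  0.06 ] toolx [ 0.31  0.82 -0.49] jaw [-0.94  0.33 -0.03] F [-1.5 -4.   2.7] q [ 0.89  1.44 -1.01  2.12  4.14  0.04 -0.79]
turn [ 1.  -1.5  2.2] shift now-axes [ 0.1 -5.5 -3.6] final-axes [-0.2 -5.5 -3.5]
elbow xyz [ 0.35 -0.43  0.41]
```

Request:
drive_tool([
  [[0,0,0],[-1.5,0,0],8.8],
  [[0,0,0],[-1.5,0,0],8.8],
])

```text
clock: 17.0
tool_pos: [0.506, 0.064, 0.08]
eef_rot: [-0.162, 0.198, 0.549, 0.795]
contact_force: [0.2, -0.2, -0.5]
opening: 0.999
```

```bash
python3 -c "
from m import *
from g import *
arc([.57,.055,.03],72,28)
snap('top','t9.png'); stray('t9.png',(.576,.098)); im=cv2.imread('pics/t9.png')[120:380,150:450]; cv2.imwrite('pics/t9c.png',cv2.resize(im,(690,598)))"
```

```text
t 17.0 tcp [0.506 0.064 0.08 ] tip [0.509 0.073 0.075] toolx [ 0.32  0.81 -0.49] jaw [-0.94  0.34 -0.04] F [ 0.2 -0.2 -0.5] q [ 0.93  1.41 -1.02  2.16  4.14  0.04 -0.79]
turn [ 1.  -1.6  3. ] shift now-axes [ 2.7 -6.2 -3.9] final-axes [ 2.2 -6.4 -3.9]
elbow xyz [ 0.33 -0.44  0.42]
area 1090 196 248 215 254 stray [0.572 0.098]
```

View pics/t9c.png

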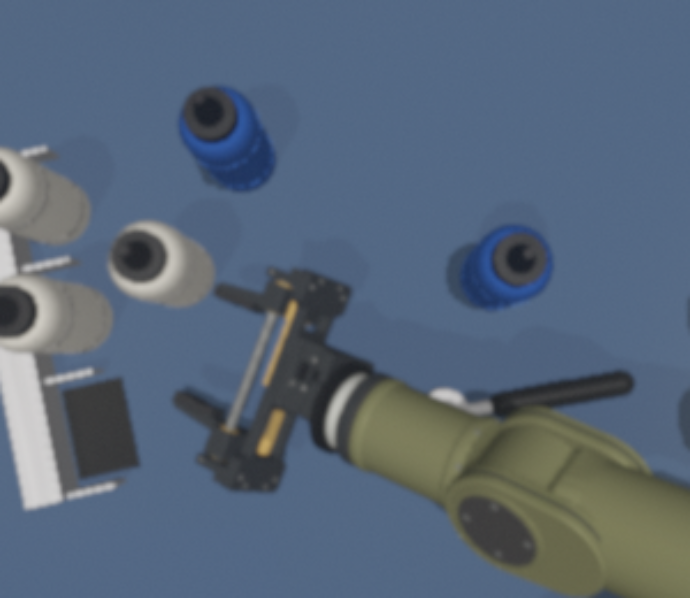

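```bash
python3 -c "
from g import *
arc([.541,.058,.028],60,26)"
cat > t.py <<'E'
from ik import *
for nm,tip,yaw,a in [('E60',(.5685,.106,.024),60,26),('E64',(.5685,.106,.024),64,26),('F70',(.54,.115,.024),70,26),('G75',(.46,.13,.024),75,26)]:
    o=iks(tip,yaw,a,1,24); print(nm,len(o)); [print('  ',np.round(x,2)) for x in sorted(o,key=lambda x:x[2])[::2]]
E
python3 t.py
```

```text
t 17.05 tcp [0.504 0.062 0.08 ] tip [0.508 0.071 0.075] toolx [ 0.32  0.81 -0.49] jaw [-0.94  0.35 -0.04] F [-1.9 -0.7  0.7] q [ 0.94  1.41 -1.02  2.16  4.14  0.04 -0.79]
turn [ 6.6 -3.4 -7.6] shift now-axes [ 2.3 -3.2 -4.3] final-axes [ 2.5 -3.4 -4.1]
elbow xyz [ 0.33 -0.44  0.42]
E60 7
   [ 0.9   1.73 -1.28  2.14  2.42  0.38  0.91]
   [ 0.86  1.62 -1.09  2.15  3.12  0.3   0.18]
   [ 0.72  1.45 -0.77  2.13  4.09  0.49 -0.84]
   [ 0.7   1.44 -0.73  2.13  4.14  0.53 -0.9 ]
E64 9
   [ 0.93  1.82 -1.43  2.07  1.86  0.47  1.52]
   [ 0.9   1.71 -1.28  2.08  2.06  0.3   1.29]
   [ 0.86  1.62 -1.13  2.09  2.75  0.19  0.57]
   [ 0.79  1.51 -0.91  2.08  4.13  0.28 -0.83]
   [ 0.79  1.51 -0.9   2.08  4.14  0.28 -0.84]
F70 17
   [ 0.93  1.83 -1.45  2.06  1.61  0.51  1.8 ]
   [ 0.85  1.58 -1.08  2.03  0.72  0.05  2.62]
   [ 0.84  1.57 -1.08  2.04  1.12  0.04  2.21]
   [ 0.85  1.59 -1.04  2.03 -0.82  0.05 -2.09]
   [ 0.86  1.6  -1.04  2.04 -1.    0.05 -1.9 ]
   [ 0.86  1.6  -1.04  2.04 -0.97  0.05 -1.93]
   [ 0.85  1.58 -1.03  2.09  3.71  0.09 -0.34]
   [ 0.84  1.58 -1.01  2.08  4.13  0.1  -0.76]
   [ 0.84  1.58 -1.01  2.08  4.14  0.1  -0.76]
G75 8
   [ 0.96  1.82 -1.36  2.22  1.76  0.47  1.67]
   [ 0.91  1.67 -1.16  2.24  2.09  0.23  1.34]
   [ 0.87  1.59 -0.98  2.25  3.45  0.16  0.01]
   [ 0.83  1.55 -0.89  2.24  4.07  0.21 -0.61]
```

Request:
drive_tool([
  [[2,-1.1,-2.5],[0,-0.6,0],8.8],
  [[2,-1.1,-2.5],[0,-0.6,0],8.8],
  [[2,-1.1,-2.5],[0,-0.6,0],8.8],
  [[0,0,0],[0.5,-0.6,-0.8],8.8],
  [[0,0,0],[0.6,-0.5,-0.8],8.8],
  [[0,0,0],[0.6,-0.5,-0.8],8.8],
  [[0,0,0],[0.6,0,-0.8],8.8],
])

```text
clock: 17.63
tool_pos: [0.5427, 0.0525, 0.0405]
eef_rot: [-0.116, 0.192, 0.487, 0.844]
contact_force: [0.3, 0.6, -0.6]
opening: 0.999
```

```bash
python3 -c "
from g import *
arc([.5685,.106,.024],62,26)"
```

```text
t 17.63 tcp [0.543 0.052 0.041] tip [0.548 0.061 0.036] toolx [ 0.45  0.78 -0.44] jaw [-0.87  0.5  -0.01] F [ 0.3  0.6 -0.6] q [ 0.89  1.47 -0.88  2.12  4.07  0.28 -0.74]
turn [-0.4  0.1  2. ] shift now-axes [4.9 0.4 1.1] final-axes [5.  0.2 1.1]
elbow xyz [ 0.35 -0.43  0.39]
```

Request:
drive_tool([
  [[0,0,0],[0.8,0,0.1],8.8],
  [[0,0,0],[0.8,0,0.1],8.8],
  [[0,0,0],[0.8,0,0.15],8.8],
  [[0,0,0],[0.8,0,0.2],8.8],
  [[0,0,0],[0.7,0,0.25],8.8],
  [[0,0,0],[0.6,0,0.25],8.8],
  [[0,0,0],[0.4,0.2,0.15],8.8],
  [[0,0,0],[0,0.6,0],8.8],
  [[0,0,0],[0,0.6,0],8.8],
  [[-0.4,0,1],[-0.1,0.6,0],8.8],
  [[-0.4,0,1],[-0.1,0.6,0],8.8],
])

```text
clock: 18.55
tool_pos: [0.5425, 0.1078, 0.0314]
eef_rot: [-0.119, 0.191, 0.504, 0.834]
contact_force: [1.4, -0.4, -1.2]
opening: 1.0
```

```bash
python3 -c "
from m import *
from g import *
arc([.53,.115,.024],70,26)
snap('top','t10.png'); stray('t10.png',(.56,.11))"
```

```text
t 18.55 tcp [0.542 0.108 0.031] tip [0.547 0.117 0.027] toolx [ 0.42  0.8  -0.44] jaw [-0.89  0.46 -0.01] F [ 1.4 -0.4 -1.2] q [ 0.75  1.47 -0.82  2.14  3.99  0.4  -0.69]
turn [-3.  0.  7.] shift now-axes [-0.7  1.3 -0.6] final-axes [-0.5  1.4 -0.6]
elbow xyz [ 0.4  -0.38  0.39]
area 6721 130 238 182 342 stray [0.561 0.118]
```

Request:
drive_tool([
  [[-0.6,0,1.3],[-0.1,0.5,-0.1],8.8],
  [[-0.6,0,1.3],[-0.1,0.6,-0.1],8.8],
  [[-0.6,0,1.3],[-0.1,0.6,-0.1],8.8],
  [[-0.6,0,1.3],[-0.1,0.6,-0.1],8.8],
  [[-0.6,0,1.3],[-0.1,0.6,-0.1],8.8],
  [[-0.6,0,1.3],[-0.05,0.6,-0.05],8.8],
])

```text
clock: 19.1
tool_pos: [0.5098, 0.1143, 0.03]
eef_rot: [-0.132, 0.18, 0.564, 0.795]
contact_force: [1.9, -1.6, 3.8]
opening: 0.997
```

```bash
python3 -c "
from g import *
arc([.49,.125,.024],75,26)
snap('scene','s11.png'); im=cv2.imread('pics/s11.png')[60:300,230:530]; cv2.imwrite('pics/s11c.png',cv2.resize(im,(750,600)))"
```

```text
t 19.1 tcp [0.51  0.114 0.03 ] tip [0.513 0.124 0.025] toolx [ 0.3   0.85 -0.44] jaw [-0.94  0.33 -0.01] F [ 1.9 -1.6  3.8] q [ 0.84  1.54 -0.96  2.11  4.09  0.13 -0.68]
turn [-1.5  0.2  4. ] shift now-axes [-0.5  2.1 -0.4] final-axes [-0.4  2.2 -0.3]
elbow xyz [ 0.37 -0.41  0.35]
```

View pics/s11c.png

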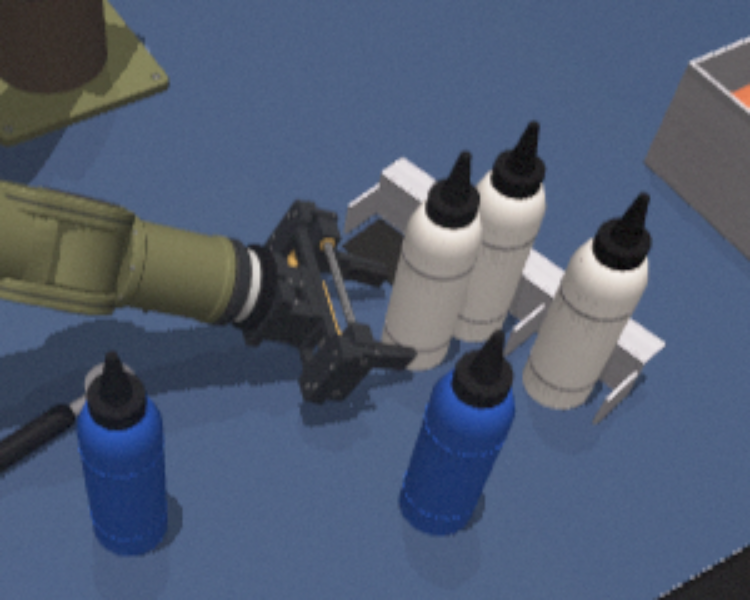

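```bash
python3 -c "
from h import *
s=load('s11.png'); p=ray(s,396.5,208,0); E=np.array(s['extrinsics']); c=(-E[:3,:3].T@E[:3,3]); d=(p-c)[:2]; d/=np.linalg.norm(d); print(p,p[:2]+.032*d)
l=ray(s,230+385/2.5,60+330/2.5,.03); q=ray(s,230+452/2.5,60+345/2.5,.03); print(l,q)
p=ray(s,230+478/2.5,60+342/2.5,0);print('parked mid',p[:2]+.032*d)
"
```

```text
[0.5621092  0.11895278 0.        ] [0.54055769 0.14260721]
[0.5257723  0.10276695 0.03      ] [0.57013054 0.14728144 0.03      ]
parked mid [0.5417936  0.21385076]
```

Request:
drive_tool([
  [[0,0,0],[0,-0.7,0],8.8],
  [[0,0,0],[0.4,0,0.15],8.8],
  [[0,0,0],[0.4,0,0.15],8.8],
  [[-0.4,0,1],[0,0.6,0],8.8],
  [[-0.4,0,1],[-0.1,0.6,-0.05],8.8],
  [[-0.4,0,1],[-0.1,0.6,-0.05],8.8],
  [[0,0,0],[-0.1,0.6,-0.05],8.8],
  [[0,0,0],[-0.1,0.6,-0.05],8.8],
])

```text
clock: 19.82
tool_pos: [0.4873, 0.1266, 0.0283]
eef_rot: [-0.135, 0.179, 0.586, 0.778]
contact_force: [3.2, -0.3, 0.8]
opening: 0.997
```

```bash
python3 -c "
from g import *
arc([.48,.125,.024],76,26)
snap('top','t12.png'); im=cv2.imread('pics/t12.png')[150:350,110:360]; cv2.imwrite('pics/t12c.png',cv2.resize(im,(750,600)))"
```

```text
t 19.82 tcp [0.487 0.127 0.028] tip [0.49  0.136 0.023] toolx [ 0.25  0.86 -0.44] jaw [-0.96  0.28 -0.  ] F [ 3.2 -0.3  0.8] q [ 0.83  1.55 -0.96  2.13  4.14  0.11 -0.7 ]
turn [-0.9  0.1  1.8] shift now-axes [-1.2  0.6 -0.5] final-axes [-1.2  0.7 -0.5]
elbow xyz [ 0.37 -0.41  0.34]
```

View pics/t12c.png

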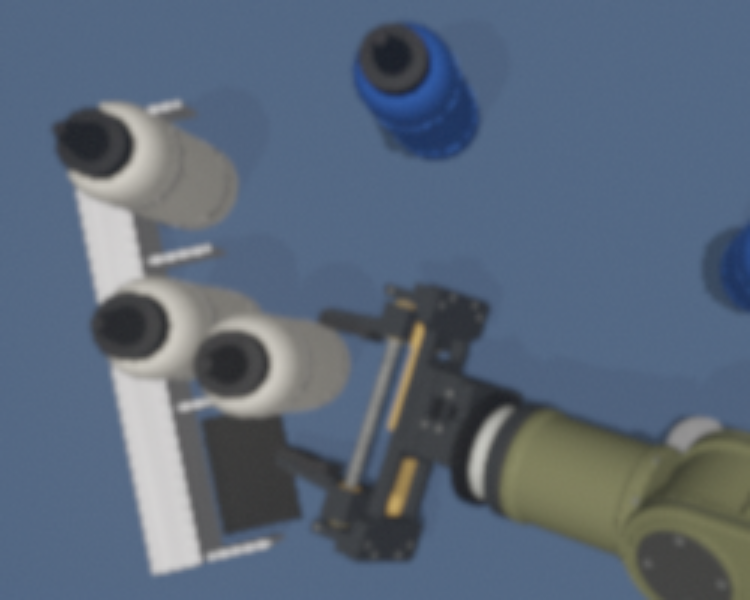

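```bash
python3 -c "
from h import *
s=load('t12.png')
for n,u,v in(('stray',308,361),('pb',197,183)): print(n,ray(s,110+u/3,150+v/3,0))
print(proj(s,(.634,.219,0)))
im=cv2.imread('pics/t12.png'); 
"
```

```text
stray [0.505475   0.13761781 0.        ]
pb [0.6353191  0.22241926 0.        ]
(np.float64(177.2030227417463), np.float64(211.61038880547207))
```

Request:
drive_tool([
  [[0,0,0],[0,-0.6,0],8.8],
  [[0,0,0],[0.45,0,0.2],8.8],
  [[0,0,0],[0.45,0,0.2],8.8],
  [[0,0,0],[-0.05,0.5,0],8.8],
  [[-0.4,0,0.8],[-0.1,0.5,-0.05],8.8],
  [[-0.4,0,0.8],[-0.1,0.5,-0.05],8.8],
  [[-0.4,0,0.8],[-0.1,0.5,-0.05],8.8],
  [[-0.4,0,0.8],[-0.1,0.5,-0.05],8.8],
  [[-0.4,0,0.8],[-0.1,0.5,-0.05],8.8],
])

```text
clock: 20.62
tool_pos: [0.4656, 0.138, 0.0282]
eef_rot: [-0.144, 0.174, 0.612, 0.758]
contact_force: [9.7, -10.3, 1.6]
opening: 0.997
```

```bash
python3 -c "
from m import *
from g import *
arc([.46,.125,.024],80,26)
snap('top','t13.png'); snap('scene','s13.png')
s=load('t13.png'); h=cv2.cvtColor(s['color'],cv2.COLOR_RGB2HSV); W=(h[:,:,1]<75)&(h[:,:,2]>85)
# rightmost extent of white stray rows
for v in range(255,300,4):
    u=np.nonzero(W[v,150:240])[0]; print(v, (u.min()+150,u.max()+150) if len(u) else None)
"
```

```text
t 20.62 tcp [0.466 0.138 0.028] tip [0.468 0.148 0.023] toolx [ 0.19  0.88 -0.44] jaw [-0.98  0.21 -0.  ] F [  9.7 -10.3   1.6] q [ 0.83  1.57 -0.98  2.15  4.14  0.05 -0.67]
turn [-0.7 -0.1  2. ] shift now-axes [-2.2  0.2 -1. ] final-axes [-2.2  0.3 -1. ]
elbow xyz [ 0.37 -0.41  0.33]
255 (np.int64(165), np.int64(239))
259 (np.int64(166), np.int64(239))
263 (np.int64(165), np.int64(229))
267 (np.int64(161), np.int64(208))
271 (np.int64(150), np.int64(234))
275 (np.int64(150), np.int64(239))
279 (np.int64(150), np.int64(239))
283 (np.int64(150), np.int64(238))
287 (np.int64(150), np.int64(237))
291 (np.int64(150), np.int64(239))
295 (np.int64(150), np.int64(238))
299 (np.int64(151), np.int64(237))
```

```bash
python3 -c "
from h import *
im=cv2.imread('pics/t13.png')[200:350,110:310]; cv2.imwrite('pics/t13c.png',cv2.resize(im,(800,600),interpolation=cv2.INTER_CUBIC))"
```

```text
(no output)
```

View pics/t13c.png

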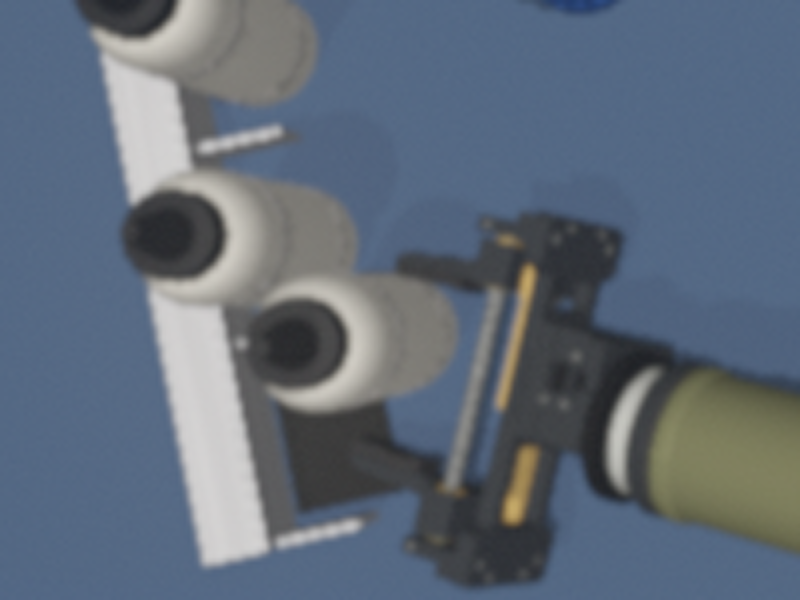

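Request:
drive_tool([
  [[0,0,0],[-0.6,-0.2,-0.3],8.8],
  [[0,0,0],[-1,-0.2,-0.5],8.8],
  [[0,0,0],[-1.2,0,-0.6],8.8],
  [[0,0,0],[-1.2,0,-0.6],8.8],
  [[0,0,0],[-1.2,0,-0.6],8.8],
  [[0,0,0],[-1.2,0,-0.4],8.8],
  [[0,0,0],[-1.5,0,1.0],8.8],
  [[0,0,0],[-1.5,0,1.5],8.8],
])

```text
clock: 21.38
tool_pos: [0.4258, 0.0816, 0.066]
eef_rot: [-0.153, 0.181, 0.596, 0.768]
contact_force: [0.4, -0.2, -0.2]
opening: 0.997
```

```bash
cat > sim.py <<'E'
from ik import *
def step(q,p,T):
    a,M=FK(q); e=np.r_[(p-a)*3,(T*M.inv()).as_rotvec()]; J=np.zeros((6,7))
    for i in range(7):
        d=np.zeros(7);d[i]=1e-4;b,N=FK(q+d); J[:,i]=np.r_[(b-a)*3,(N*M.inv()).as_rotvec()]/1e-4
    dq=J.T@np.linalg.solve(J@J.T+1e-4*np.eye(6),e); m=np.abs(dq).max(); dq*=min(1,.17/max(m,1e-9)); return np.clip(q+dq,lo,hi)
def run(q,wps,flip):
    """wps: (tcp, R)"""
    for p1,T1,n in wps:
        p0,T0=FK(q); rv=(T0.inv()*T1).as_rotvec()
        for k in range(1,n+1): q=step(q,p0+(np.array(p1)-p0)*k/n,T0*R.from_rotvec(rv*k/n))
        for _ in range(5): q=step(q,np.array(p1),T1)
        a,M=FK(q); print(np.round(q,2),'err mm',np.round(np.linalg.norm(a-p1)*1000,1),'deg',np.round(np.degrees((M.inv()*T1).magnitude()),1))
    return q
if __name__=='__main__':
    from plant import r
    q0=r.get_state()['q']; print('now',np.round(q0,2),r.get_state()['tool_pos'],'rot',r.get_state()['eef_rot'],'clock',r.get_state()['clock'])
    for pd in (60,80):
     for mid in([1,-1]):
      print('pitch',pd,'spin',mid)
      c=[.45,.0,.25]; A=tR(76,pd,1)
      half=A*R.from_rotvec([mid*np.pi/2,0,0]); 
      run(q0,[(c,tR(76,40,1),10),(c,A,10),(c,half,15),(c,tR(98,pd,-1),15),(c,tR(98,30,-1),10),([.455,.05,.03],tR(98,30,-1),15),([.46,.13,.03],tR(95,30,-1),10)],-1)
E
python3 sim.py
```

```text
now [ 0.97  1.48 -0.98  2.27  4.14  0.04 -0.67] [0.4257603  0.0816141  0.06602947] rot [-0.15266397  0.1809463   0.59566234  0.7675536 ] clock 21.3833
pitch 60 spin 1
[ 1.24  1.25 -1.47  2.16  3.88  0.04 -0.85] err mm 158.0 deg 35.6
[ 1.23  0.94 -1.47  2.13  3.8   0.04 -0.87] err mm 216.4 deg 45.0
[ 0.96  0.59 -0.99  2.16  3.05  0.04 -1.64] err mm 168.9 deg 31.9
[ 0.04  0.25  0.27  2.01  2.57  0.04 -2.27] err mm 361.8 deg 70.9
[ 0.96  0.09 -0.46  1.95  2.46  0.04 -2.24] err mm 515.0 deg 105.9
[ 0.83  0.99 -0.57  2.08  2.55  0.04 -2.12] err mm 247.4 deg 48.7
[ 0.69  1.3  -0.73  2.07  2.54  0.04 -2.18] err mm 135.8 deg 25.4
pitch 60 spin -1
[ 1.24  1.25 -1.47  2.16  3.88  0.04 -0.85] err mm 158.0 deg 35.6
[ 1.23  0.94 -1.47  2.13  3.8   0.04 -0.87] err mm 216.4 deg 45.0
[ 1.39  1.58 -1.47  2.02  4.14  0.04  0.02] err mm 266.1 deg 83.6
[ 1.7   2.08 -1.47  1.76  4.14  0.04  1.26] err mm 527.9 deg 154.3
[ 2.    2.08 -1.47  1.84  4.14  0.04  2.05] err mm 599.5 deg 121.8
[ 2.34  2.08 -1.47  2.01  4.14  0.04  2.66] err mm 683.8 deg 122.1
[ 2.54  2.08 -1.47  2.27  4.14  0.04  2.66] err mm 708
[... 274 characters left out ...]
 mm 326.1 deg 62.6
[ 0.56  0.04 -0.13  1.98  2.36  0.04 -2.2 ] err mm 486.4 deg 104.9
[ 0.74  0.78 -0.36  2.15  2.36  0.04 -1.96] err mm 311.3 deg 60.2
[ 0.65  1.2  -0.62  2.08  2.37  0.04 -2.02] err mm 172.8 deg 32.5
pitch 80 spin -1
[ 1.24  1.25 -1.47  2.16  3.88  0.04 -0.85] err mm 158.0 deg 35.6
[ 1.18  0.69 -1.47  2.09  3.76  0.04 -0.92] err mm 271.0 deg 56.6
[ 1.37  1.37 -1.47  1.97  4.14  0.04 -0.06] err mm 311.1 deg 94.6
[ 1.39  1.8  -1.09  2.21  3.54  1.06  0.84] err mm 416.7 deg 151.2
[ 1.83  2.08 -1.47  1.92  4.14  0.04  1.25] err mm 483.0 deg 133.1
[ 2.21  2.08 -1.47  1.86  4.14  0.04  2.25] err mm 712.4 deg 128.3
[ 2.54  2.08 -1.47  2.17  4.14  0.04  2.66] err mm 756.2 deg 123.3
```

```bash
cat > t.py <<'E'
from ik import *
from plant import r
q0=r.get_state()['q']
o=iks((.45,.04,.20),97,30,-1,40); o=[x for x in o]; [print(np.round(x,2)) for x in sorted(o,key=lambda x:x[4])[::4]]
qt=min(o,key=lambda x:abs(x[4]-.2)+abs(x[2]+.9)); print('target',np.round(qt,2))
qm=np.array([1.0,.85,-.95,2.1,3.2,.35,-.55])
np.save('qt.npy',qt); np.save('qm.npy',qm)
for a,b in((q0,qm),(qm,qt)):
    for t in np.linspace(0,1,7):
        p,M=FK(a+(b-a)*t); X=M.as_matrix(); print(np.round(p,3),'x',np.round(X[:,0],2),'jaw',np.round(X[:,1],2),'zlow',round(p[2]+.011*X[2,0]-.06*abs(X[2,1]),3))
    p,M=FK(a);p2,N=FK(b);print('path angle',sum(np.degrees((FK(a+(b-a)*i/50)[1].inv()*FK(a+(b-a)*(i+1)/50)[1]).magnitude()) for i in range(50)))
E
python3 t.py
```

```text
[ 0.24  0.94  0.28  1.97 -1.    1.42  1.46]
[ 0.57  0.93 -0.29  1.96 -0.79  1.08  1.14]
[ 0.72  0.98 -0.56  1.96 -0.62  0.94  0.93]
[ 0.88  1.11 -0.93  1.95 -0.27  0.81  0.51]
[ 0.96  1.23 -1.16  1.95  0.04  0.79  0.16]
[ 1.01  1.38 -1.42  1.95  0.39  0.86 -0.24]
target [ 0.99  1.29 -1.28  1.95  0.2   0.81 -0.02]
[0.441 0.066 0.061] x [ 0.23  0.84 -0.49] jaw [-0.97  0.24 -0.04] zlow 0.053
[0.483 0.031 0.082] x [ 0.33  0.78 -0.53] jaw [-0.93  0.36 -0.03] zlow 0.074
[ 0.525 -0.008  0.108] x [ 0.43  0.7  -0.57] jaw [-0.87  0.49 -0.05] zlow 0.099
[ 0.565 -0.048  0.141] x [ 0.53  0.6  -0.59] jaw [-0.78  0.61 -0.08] zlow 0.129
[ 0.601 -0.091  0.18 ] x [ 0.63  0.49 -0.6 ] jaw [-0.68  0.72 -0.13] zlow 0.166
[ 0.63  -0.135  0.226] x [ 0.72  0.36 -0.6 ] jaw [-0.55  0.81 -0.18] zlow 0.209
[ 0.653 -0.178  0.279] x [ 0.79  0.21 -0.57] jaw [-0.41  0.88 -0.23] zlow 0.259
path angle 54.55111269383497
[ 0.653 -0.178  0.279] x [ 0.79  0.21 -0.57] jaw [-0.41  0.88 -0.23] zlow 0.259
[ 0.66  -0.208  0.243] x [ 0.77  0.11 -0.63] jaw [-0.1   0.99  0.05] zlow 0.233
[ 0.639 -0.22   0.187] x [ 0.66  0.07 -0.75] jaw [0.23 0.93 0.29] zlow 0.162
[ 0.592 -0.196  0.133] x [ 0.47  0.14 -0.87] jaw [0.55 0.73 0.41] zlow 0.098
[ 0.533 -0.134  0.105] x [ 0.24  0.33 -0.91] jaw [0.79 0.48 0.38] zlow 0.072
[ 0.479 -0.048  0.127] x [ 0.03  0.6  -0.8 ] jaw [0.94 0.26 0.23] zlow 0.105
[0.451 0.031 0.205] x [-0.11  0.86 -0.5 ] jaw [0.99 0.12 0.  ] zlow 0.2
path angle 159.90199159207992
```

```bash
cat > path.py <<'E'
from ik import *
import sys
def plan(q0,qt,P,n,wp=60):
    """joint-linear path bent so that the TCP follows P(t)"""
    out=[];prev=q0
    for k in range(1,n+1):
        t=k/n; ref=q0+(qt-q0)*t
        z=least_squares(lambda q:np.r_[(FK(q)[0]-P(t))*wp,(q-ref)*np.array([.3,.3,.3,.3,2,1,1])],np.clip(ref,lo+.01,hi-.01),bounds=(lo,hi)); out.append(z.x)
    return out
def show(q0,qs,every=1):
    a,M=FK(q0)
    for k,q in enumerate(qs):
        b,N=FK(q); tv=np.degrees((M.inv()*N).as_rotvec()); sh=M.inv().apply((b-a)*100)  # approx frame of row start
        X=N.as_matrix()
        if k%every==0: print(k,'[[%.1f,%.1f,%.1f],[%.1f,%.1f,%.1f],8.8]'%(*tv,*sh),'tcp',np.round(b,2),'x',np.round(X[:,0],1),'jaw',np.round(X[:,1],1),'q',np.round(q,1),'|t|%.1f'%np.linalg.norm(tv),'dq%.2f'%np.abs(q-(qs[k-1] if k else q0)).max())
        a,M=b,N
if __name__=='__main__':
    from plant import r
    q0=r.get_state()['q']; qt=np.load('qt.npy'); p0=FK(q0)[0]; p1=FK(qt)[0]; c=np.array([.44,-.03,.30])
    P=lambda t: p0+(c-p0)*min(1,t/.25) if t<.75 else c+(p1-c)*(t-.75)/.25
    qs=plan(q0,qt,P,36); show(q0,qs)
E
python3 path.py
```

```text
0 [[3.9,-0.9,-2.2],[-2.2,-0.4,1.8],8.8] tcp [0.44 0.06 0.09] x [ 0.3  0.8 -0.5] jaw [-1.   0.3  0. ] q [ 1.   1.4 -1.   2.3  4.   0.1 -0.7] |t|4.6 dq0.11
1 [[3.8,-1.0,-2.3],[-2.2,-0.3,1.9],8.8] tcp [0.44 0.04 0.11] x [ 0.3  0.8 -0.5] jaw [-0.9  0.4  0. ] q [ 1.   1.4 -1.   2.3  3.9  0.1 -0.6] |t|4.5 dq0.11
2 [[3.6,-1.2,-2.4],[-2.1,-0.3,1.9],8.8] tcp [0.44 0.03 0.14] x [ 0.3  0.8 -0.4] jaw [-0.9  0.4  0.1] q [ 1.1  1.4 -1.1  2.4  3.8  0.1 -0.6] |t|4.5 dq0.11
3 [[3.4,-1.4,-2.5],[-2.1,-0.2,2.0],8.8] tcp [0.44 0.02 0.17] x [ 0.4  0.8 -0.4] jaw [-0.9  0.5  0.1] q [ 1.1  1.3 -1.1  2.4  3.7  0.1 -0.6] |t|4.5 dq0.11
4 [[3.3,-1.7,-2.6],[-2.0,-0.2,2.0],8.8] tcp [0.44 0.01 0.19] x [ 0.4  0.8 -0.4] jaw [-0.8  0.5  0.1] q [ 1.2  1.3 -1.2  2.4  3.6  0.1 -0.6] |t|4.5 dq0.11
5 [[3.2,-2.0,-2.5],[-1.9,-0.2,2.1],8.8] tcp [0.44 0.   0.22] x [ 0.5  0.8 -0.4] jaw [-0.8  0.6  0.2] q [ 1.2  1.3 -1.2  2.5  3.5  0.2 -0.6] |t|4.5 dq0.11
6 [[3.1,-2.4,-2.4],[-1.8,-0.1,2.2],8.8] tcp [ 0.44 -0.01  0.25] x [ 0.5  0.8 -0.4] jaw [-0.8  0.6  0.2] q [ 1.3  1.3 -1.3  2.5  3.4  0.2 -0.5] |t|4.6 dq0.11
7 [[3.0,-2.8,-2.1],
[... 3761 characters left out ...]
 0.   0.25] x [ 0.1  0.6 -0.8] jaw [0.8 0.4 0.4] q [ 1.   1.1 -1.5  2.1  0.6  0.7 -0.1] |t|11.6 dq0.12
32 [[7.6,8.0,1.0],[1.2,-0.1,0.1],8.8] tcp [0.45 0.01 0.24] x [ 0.   0.7 -0.7] jaw [0.9 0.3 0.3] q [ 1.1  1.2 -1.5  2.1  0.5  0.7 -0.1] |t|11.1 dq0.11
33 [[6.9,4.7,-1.4],[1.2,-0.1,0.3],8.8] tcp [0.45 0.02 0.23] x [-0.   0.8 -0.6] jaw [1.  0.2 0.2] q [ 1.   1.2 -1.4  2.   0.4  0.8 -0.1] |t|8.5 dq0.11
34 [[7.0,4.8,-1.4],[1.2,0.0,0.4],8.8] tcp [0.45 0.02 0.22] x [-0.1  0.8 -0.6] jaw [1.  0.2 0.1] q [ 1.   1.3 -1.3  2.   0.3  0.8 -0. ] |t|8.6 dq0.11
35 [[7.0,4.8,-1.5],[1.1,0.1,0.5],8.8] tcp [0.45 0.03 0.21] x [-0.1  0.9 -0.5] jaw [1.  0.1 0. ] q [ 1.   1.3 -1.3  1.9  0.2  0.8 -0. ] |t|8.6 dq0.11
```

Request:
drive_tool([
  [[3.9,-0.9,-2.2],[-2.2,-0.4,1.8],8.8],
  [[3.8,-1,-2.3],[-2.2,-0.3,1.9],8.8],
  [[3.6,-1.2,-2.4],[-2.1,-0.3,1.9],8.8],
  [[3.4,-1.4,-2.5],[-2.1,-0.2,2],8.8],
  [[3.3,-1.7,-2.6],[-2,-0.2,2],8.8],
  [[3.2,-2,-2.5],[-1.9,-0.2,2.1],8.8],
  [[3.1,-2,-2.4],[-1.8,-0.1,2.2],8.8],
  [[3,-1,-2.1],[-1.8,-0.1,2.3],8.8],
  [[3,0,-1.8],[-1.6,0,2.3],8.8],
])

```text
clock: 22.13
tool_pos: [0.4269, -0.0211, 0.3027]
eef_rot: [0.08, 0.225, 0.393, 0.888]
contact_force: [0.0, -0.5, 0.3]
opening: 1.001
```

```bash
cat > p2.py <<'E'
from path import *
from plant import r
import sys
n=int(sys.argv[1]); q0=r.get_state()['q']; qt=np.load('qt.npy'); p0=FK(q0)[0]; p1=FK(qt)[0]; c=np.array([.44,-.03,.30])
P=lambda t: p0+(c-p0)*min(1,t/.3) if t<.6 else c+(p1-c)*(t-.6)/.4
print(np.round(q0,2)); show(q0,plan(q0,qt,P,n))
E
python3 p2.py 28
```

```text
[ 1.37  1.13 -1.37  2.47  3.75  0.16 -1.14]
0 [[4.9,-0.3,-0.5],[0.1,-0.0,-0.0],8.8] tcp [ 0.44 -0.03  0.3 ] x [ 0.6  0.7 -0.4] jaw [-0.6  0.7  0.4] q [ 1.4  1.1 -1.4  2.5  3.6  0.2 -1.1] |t|4.9 dq0.13
1 [[4.6,-0.2,-0.6],[0.1,-0.0,-0.0],8.8] tcp [ 0.44 -0.03  0.3 ] x [ 0.6  0.7 -0.4] jaw [-0.6  0.7  0.4] q [ 1.4  1.1 -1.4  2.5  3.5  0.2 -1.1] |t|4.7 dq0.13
2 [[4.4,-0.1,-0.7],[0.1,-0.0,-0.0],8.8] tcp [ 0.44 -0.03  0.3 ] x [ 0.6  0.7 -0.4] jaw [-0.5  0.7  0.5] q [ 1.4  1.1 -1.4  2.5  3.4  0.2 -1. ] |t|4.5 dq0.13
3 [[4.1,0.0,-0.8],[0.1,-0.0,-0.0],8.8] tcp [ 0.44 -0.03  0.3 ] x [ 0.6  0.7 -0.4] jaw [-0.5  0.7  0.5] q [ 1.4  1.1 -1.4  2.5  3.2  0.3 -1. ] |t|4.2 dq0.13
4 [[3.9,0.1,-0.9],[0.1,-0.0,-0.0],8.8] tcp [ 0.44 -0.03  0.3 ] x [ 0.6  0.7 -0.4] jaw [-0.4  0.7  0.6] q [ 1.3  1.1 -1.4  2.5  3.1  0.3 -0.9] |t|4.0 dq0.13
5 [[3.7,0.3,-1.0],[0.1,-0.0,-0.0],8.8] tcp [ 0.44 -0.03  0.3 ] x [ 0.6  0.7 -0.4] jaw [-0.3  0.7  0.6] q [ 1.3  1.1 -1.4  2.5  3.   0.3 -0.9] |t|3.8 dq0.13
6 [[3.5,0.4,-1.1],[0.1,-0.0,-0.0],8.8] tcp [ 0.44 -0.03  0.3 ] x [ 0.6  0.6 -0.4] jaw [-0.3  0.7  0.6] q [ 1.3  1.1 -
[... 2543 characters left out ...]
 0.01 0.24] x [ 0.1  0.6 -0.8] jaw [0.8 0.4 0.4] q [ 1.   1.1 -1.5  2.1  0.7  0.7 -0.2] |t|11.1 dq0.13
24 [[7.6,8.5,1.0],[1.0,-0.0,0.1],8.8] tcp [0.45 0.01 0.23] x [ 0.   0.7 -0.7] jaw [0.9 0.3 0.3] q [ 1.   1.2 -1.5  2.1  0.6  0.7 -0.1] |t|11.4 dq0.13
25 [[6.7,5.0,-1.5],[1.0,-0.0,0.2],8.8] tcp [0.45 0.02 0.22] x [-0.   0.8 -0.6] jaw [1.  0.2 0.2] q [ 1.   1.2 -1.4  2.   0.5  0.8 -0.1] |t|8.5 dq0.13
26 [[6.8,5.1,-1.4],[1.0,0.0,0.3],8.8] tcp [0.45 0.03 0.21] x [-0.1  0.8 -0.6] jaw [1.  0.2 0.1] q [ 1.   1.3 -1.3  2.   0.3  0.8 -0.1] |t|8.6 dq0.13
27 [[6.8,5.3,-1.4],[0.9,0.1,0.4],8.8] tcp [0.45 0.03 0.21] x [-0.1  0.9 -0.5] jaw [1.  0.1 0. ] q [ 1.   1.3 -1.3  1.9  0.2  0.8 -0. ] |t|8.7 dq0.13
```

Following the plan, first 12 rows.

Request:
drive_tool([
  [[4.9,-0.3,-0.5],[0.1,0,0],8.8],
  [[4.6,-0.2,-0.6],[0.1,0,0],8.8],
  [[4.4,0,-0.7],[0.1,0,0],8.8],
  [[4.1,0,-0.8],[0.1,0,0],8.8],
  [[3.9,0.1,-0.9],[0.1,0,0],8.8],
  [[3.7,0.3,-1],[0.1,0,0],8.8],
  [[3.5,0.4,-1.1],[0,0,0],8.8],
  [[0.4,2.1,-4.3],[0,0,0],8.8],
  [[0.4,1.9,-4.5],[0,0,0],8.8],
  [[0.6,1.6,-4.3],[0,0,0],8.8],
  [[0.9,1.3,-4.1],[0,0,0],8.8],
  [[1.3,1.1,-3.8],[0,0,0],8.8],
])

```text
clock: 23.13
tool_pos: [0.4314, -0.0169, 0.3007]
eef_rot: [0.227, 0.437, 0.129, 0.861]
contact_force: [0.5, -0.5, -0.7]
opening: 0.998
```

```bash
python3 p2.py 22 | cut -d' ' -f1-40 | sed 's/|t.*//' ; python3 -c "
from g import *
need([.45,-.0,.25],97,80,-1)"
```

```text
[ 1.1   0.61 -1.16  2.53  3.16  0.27 -1.55]
0 [[3.0,-0.6,-0.8],[-0.1,-0.3,0.0],8.8] tcp [ 0.44 -0.01  0.3 ] x [ 0.6  0.4 -0.7] jaw [0.  0.9 0.5] q [ 1.1  0.6 -1.2  2.5  3.   0.3 -1.5] 
1 [[2.7,-0.5,-0.9],[-0.1,-0.3,0.0],8.8] tcp [ 0.44 -0.02  0.3 ] x [ 0.6  0.4 -0.7] jaw [0.1 0.9 0.5] q [ 1.1  0.6 -1.2  2.5  2.9  0.3 -1.4] 
2 [[2.5,-0.5,-1.1],[-0.1,-0.3,0.1],8.8] tcp [ 0.44 -0.02  0.3 ] x [ 0.6  0.3 -0.7] jaw [0.1 0.8 0.5] q [ 1.1  0.6 -1.2  2.6  2.8  0.3 -1.3] 
3 [[2.3,-0.4,-1.2],[-0.1,-0.3,0.1],8.8] tcp [ 0.44 -0.02  0.3 ] x [ 0.6  0.3 -0.7] jaw [0.2 0.8 0.5] q [ 1.1  0.6 -1.3  2.6  2.6  0.4 -1.3] 
4 [[2.2,-0.3,-1.3],[-0.1,-0.3,0.1],8.8] tcp [ 0.44 -0.03  0.3 ] x [ 0.6  0.3 -0.7] jaw [0.2 0.8 0.5] q [ 1.1  0.6 -1.3  2.6  2.5  0.4 -1.2] 
5 [[2.2,-0.1,-1.4],[-0.1,-0.3,0.1],8.8] tcp [ 0.44 -0.03  0.3 ] x [ 0.6  0.3 -0.8] jaw [0.3 0.8 0.5] q [ 1.1  0.6 -1.3  2.5  2.4  0.4 -1.1] 
6 [[2.1,0.1,-1.4],[-0.0,-0.2,0.1],8.8] tcp [ 0.44 -0.03  0.3 ] x [ 0.6  0.3 -0.8] jaw [0.3 0.8 0.5] q [ 1.1  0.6 -1.4  2.5  2.2  0.4 -1.1] 
7 [[2.1,0.3,-1.3],[0.0,-0.0,0.0],8.8] tcp [ 0.44 -0.03  0.3 ] x [ 0.6 
[... 1569 characters left out ...]
1.1 -1.4  2.1  0.6  0.7 -0.2] 
19 [[6.0,6.9,-1.3],[1.3,0.0,0.2],8.8] tcp [0.45 0.02 0.23] x [-0.   0.7 -0.7] jaw [1.  0.2 0.2] q [ 1.   1.2 -1.4  2.   0.5  0.8 -0.2] 
20 [[6.0,7.1,-1.3],[1.2,0.1,0.3],8.8] tcp [0.45 0.02 0.22] x [-0.1  0.8 -0.6] jaw [1.  0.2 0.1] q [ 1.   1.2 -1.3  2.   0.3  0.8 -0.1] 
21 [[6.0,7.2,-1.2],[1.2,0.1,0.5],8.8] tcp [0.45 0.03 0.21] x [-0.1  0.9 -0.5] jaw [1.  0.1 0. ] q [ 1.   1.3 -1.3  1.9  0.2  0.8 -0. ] 
t 23.13 tcp [ 0.431 -0.017  0.301] tip [ 0.438 -0.012  0.293] toolx [ 0.58  0.42 -0.69] jaw [-0.02  0.86  0.5 ] F [ 0.5 -0.5 -0.7] q [ 1.1   0.61 -1.16  2.53  3.16  0.27 -1.55]
turn [ 74.3  15.3 -42.6] shift now-axes [ 4.5 -0.8 -0.9] final-axes [ 4.1  2.1 -0.5]
```

Request:
drive_tool([
  [[3.6,-0.7,-1],[0.2,-0.3,0],8.8],
  [[3.5,-0.6,-1.2],[0.2,-0.3,0],8.8],
  [[3.2,-0.6,-1.4],[0.2,-0.3,0.1],8.8],
  [[3,-0.5,-1.6],[0.2,-0.3,0.1],8.8],
  [[2.9,-0.3,-1.8],[0.2,-0.3,0.1],8.8],
  [[2.8,0,-1.8],[0,-0.2,0.1],8.8],
  [[2.8,0.3,-1.7],[0,0,0],8.8],
  [[2.9,0.7,-1.8],[0,0,0],8.8],
  [[2.7,0.6,-2.8],[0,0,0],8.8],
  [[3,0.8,-2.8],[0,0,0],8.8],
  [[3.6,1.2,-2.4],[0.3,0,0],8.8],
  [[4.2,3.9,-1],[0.9,0.1,-0.5],8.8],
])

```text
clock: 24.13
tool_pos: [0.4424, -0.0274, 0.2809]
eef_rot: [0.403, 0.506, -0.149, 0.748]
contact_force: [-0.1, 0.4, 0.2]
opening: 0.996
```

```bash
python3 p2.py 16 | sed 's/|t.*//' ; python3 -c "
from g import *
need([.45,-.0,.25],97,60,-1)"
```

```text
[ 0.62  0.39 -0.69  2.41  2.33  0.06 -1.55]
0 [[1.3,-1.7,0.1],[-0.5,-0.2,0.2],8.8] tcp [ 0.45 -0.02  0.28] x [ 0.4  0.2 -0.9] jaw [0.7 0.6 0.4] q [ 0.6  0.4 -0.7  2.4  2.2  0.1 -1.5] 
1 [[1.1,-1.7,-0.3],[-0.5,-0.2,0.2],8.8] tcp [ 0.45 -0.02  0.29] x [ 0.5  0.1 -0.9] jaw [0.7 0.6 0.4] q [ 0.7  0.4 -0.8  2.4  2.1  0.2 -1.4] 
2 [[0.9,-1.6,-0.6],[-0.5,-0.2,0.2],8.8] tcp [ 0.44 -0.02  0.29] x [ 0.5  0.1 -0.9] jaw [0.7 0.6 0.4] q [ 0.7  0.4 -0.8  2.4  1.9  0.2 -1.3] 
3 [[0.8,-1.5,-0.8],[-0.5,-0.2,0.2],8.8] tcp [ 0.44 -0.03  0.3 ] x [ 0.5  0.1 -0.9] jaw [0.7 0.6 0.4] q [ 0.7  0.4 -0.9  2.4  1.8  0.2 -1.2] 
4 [[0.9,-1.0,-1.0],[-0.4,-0.2,0.2],8.8] tcp [ 0.44 -0.03  0.3 ] x [ 0.5  0.  -0.9] jaw [0.7 0.6 0.4] q [ 0.8  0.4 -1.   2.4  1.7  0.3 -1.1] 
5 [[1.2,0.1,-1.0],[0.0,0.0,0.0],8.8] tcp [ 0.44 -0.03  0.3 ] x [ 0.5  0.  -0.9] jaw [0.7 0.6 0.4] q [ 0.8  0.4 -1.   2.4  1.5  0.3 -1. ] 
6 [[1.5,0.6,-1.2],[0.0,0.0,0.0],8.8] tcp [ 0.44 -0.03  0.3 ] x [ 0.4  0.  -0.9] jaw [0.8 0.5 0.4] q [ 0.8  0.4 -1.1  2.4  1.4  0.4 -0.9] 
7 [[2.0,1.2,-1.2],[0.0,0.0,-0.0],8.8] tcp [ 0.44 -0.03  0.3 ] x [ 0.4  0.  -
[... 726 characters left out ...]
   0.9 -1.4  2.1  0.6  0.7 -0.3] 
13 [[4.9,9.5,-1.8],[1.8,0.0,0.0],8.8] tcp [0.45 0.01 0.24] x [ 0.   0.7 -0.8] jaw [1.  0.2 0.2] q [ 1.   1.1 -1.4  2.1  0.5  0.7 -0.2] 
14 [[4.9,9.6,-1.9],[1.7,0.1,0.3],8.8] tcp [0.45 0.02 0.22] x [-0.1  0.8 -0.6] jaw [1.  0.1 0.1] q [ 1.   1.2 -1.3  2.   0.3  0.8 -0.1] 
15 [[4.8,9.7,-1.9],[1.7,0.2,0.6],8.8] tcp [0.45 0.03 0.21] x [-0.1  0.9 -0.5] jaw [1.  0.1 0. ] q [ 1.   1.3 -1.3  1.9  0.2  0.8 -0. ] 
t 24.13 tcp [ 0.442 -0.027  0.281] tip [ 0.447 -0.025  0.271] toolx [ 0.44  0.18 -0.88] jaw [0.63 0.63 0.45] F [-0.1  0.4  0.2] q [ 0.62  0.39 -0.69  2.41  2.33  0.06 -1.55]
turn [ 41.6  29.5 -19.4] shift now-axes [ 2.6  0.9 -1.5] final-axes [ 2.9  1.1 -0.7]
```

Request:
drive_tool([
  [[5,3.6,-2.4],[0.3,0.1,-0.1],8.8],
  [[5,3.6,-2.4],[0.3,0.1,-0.1],8.8],
  [[5,3.6,-2.4],[0.3,0.1,-0.1],8.8],
  [[5,3.6,-2.4],[0.3,0.1,-0.1],8.8],
  [[5,3.6,-2.4],[0.3,0.1,-0.1],8.8],
  [[5,3.6,-2.4],[0.3,0.1,-0.1],8.8],
  [[5,3.6,-2.4],[0.3,0.1,-0.1],8.8],
  [[5,3.6,-2.4],[0.3,0.1,-0.1],8.8],
])

```text
clock: 24.8
tool_pos: [0.4715, -0.0396, 0.2754]
eef_rot: [0.486, 0.538, -0.233, 0.648]
contact_force: [0.6, -0.9, -1.0]
opening: 0.996
```

```bash
python3 -c "
from g import *
need([.45,.03,.22],97,30,-1)"
```

```text
t 24.8 tcp [ 0.472 -0.04   0.275] tip [ 0.475 -0.037  0.265] toolx [ 0.31  0.22 -0.92] jaw [0.82 0.42 0.38] F [ 0.6 -0.9 -1. ] q [ 0.89  0.59 -1.13  2.2   0.87  0.43 -0.34]
turn [29.3 51.7 -8.8] shift now-axes [ 5.3 -1.1 -6. ] final-axes [ 7.9 -1.3  1.2]
```

Request:
drive_tool([
  [[3.3,5.8,-1],[0,0,0],8.8],
  [[3.3,5.8,-1],[0,0,0],8.8],
  [[3.3,5.8,-1],[0,0,0],8.8],
  [[3.3,5.8,-1],[0,0,0],8.8],
  [[3.3,5.8,-1],[0,0,0],8.8],
  [[3.3,5.8,-1],[0,0,0],8.8],
  [[3.3,5.8,-1],[0,0,0],8.8],
  [[3.3,5.8,-1],[0,0,0],8.8],
  [[3.2,5.6,-1],[0,0,0],8.8],
])

```text
clock: 25.55
tool_pos: [0.474, -0.0407, 0.2755]
eef_rot: [0.642, 0.724, -0.17, 0.189]
contact_force: [-0.2, 0.2, -0.1]
opening: 0.997
```

```bash
python3 -c "
from g import *
need([.468,.055,.06],97,28,-1)"
```

```text
t 25.55 tcp [ 0.474 -0.041  0.275] tip [ 0.473 -0.031  0.27 ] toolx [-0.11  0.86 -0.49] jaw [ 0.99  0.12 -0.  ] F [-0.2  0.2 -0.1] q [ 1.1   1.24 -1.4   1.73  0.16  1.08 -0.03]
turn [-0.2  1.4 -0. ] shift now-axes [17.8  0.6 14.1] final-axes [17.5  0.6 14.5]
```

```bash
python3 -c "
from h import *
snap('top','t14.png'); snap('scene','s14.png')
a=cv2.imread('pics/t14.png')[200:350,120:270]; b=cv2.imread('pics/s14.png')[110:260,340:490]
cv2.imwrite('pics/c14.png',np.hstack([cv2.resize(a,(400,400),interpolation=2),cv2.resize(b,(400,400),interpolation=2)]))"
```

```text
(no output)
```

View pics/c14.png

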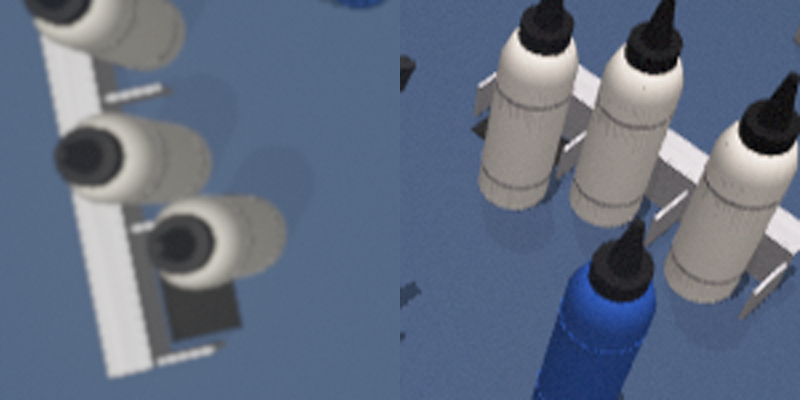

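```bash
python3 -c "
from h import *
s=load('t14.png')
for n,u,v in(('stray',248,235),('mid',173,158)): print(n,np.round(ray(s,120+u/2.667,200+v/2.667,0),3))
s=load('s14.png'); E=np.array(s['extrinsics']); c=(-E[:3,:3].T@E[:3,3])
for n,u,v in(('stray',115,210),('mid',206,227),('up',300,302)):
    p=ray(s,340+u/2.667,110+v/2.667,0); d=(p-c)[:2]; d/=np.linalg.norm(d); print(n,np.round(p[:2]+.032*d,3))
"
```

```text
stray [0.467 0.136 0.   ]
mid [0.529 0.199 0.   ]
stray [0.476 0.146]
mid [0.534 0.21 ]
up [0.644 0.235]
```

```bash
python3 -c "
from g import *
need([.458,.065,.045],97,28,-1)"
```

```text
t 25.65 tcp [ 0.474 -0.042  0.272] tip [ 0.473 -0.032  0.266] toolx [-0.1   0.86 -0.49] jaw [ 0.99  0.12 -0.01] F [ 0.2  0.  -0.3] q [ 1.1   1.24 -1.39  1.73  0.17  1.08 -0.03]
turn [-0.5  1.5 -0.1] shift now-axes [19.4 -0.2 14.5] final-axes [19.1 -0.3 15. ]
```

Request:
drive_tool([
  [[0,0,0],[1.6,-0.1,1.3],8.8],
  [[0,0,0],[1.6,-0.1,1.3],8.8],
  [[0,0,0],[1.6,-0.1,1.3],8.8],
  [[0,0,0],[1.6,-0.1,1.3],8.8],
  [[0,0,0],[1.6,0,1.3],8.8],
  [[0,0,0],[1.6,0,1.3],8.8],
  [[0,0,0],[1.6,0,1.3],8.8],
  [[0,0,0],[1.6,0,1.3],8.8],
  [[0,0.5,0],[1.6,0,1.3],8.8],
  [[0,0.5,0],[1.6,0,1.3],8.8],
])

```text
clock: 26.48
tool_pos: [0.4612, 0.0343, 0.0845]
eef_rot: [0.642, 0.725, -0.163, 0.188]
contact_force: [0.3, -0.2, -0.3]
opening: 0.998
```

```bash
python3 -c "
from g import *
need([.458,.141,.024],97,28,-1)"
```

```text
t 26.48 tcp [0.461 0.034 0.084] tip [0.46  0.044 0.079] toolx [-0.11  0.87 -0.48] jaw [0.99 0.12 0.  ] F [ 0.3 -0.2 -0.3] q [ 0.98  1.5  -1.2   1.86  0.38  0.75  0.03]
turn [ 0.2  0.8 -0.1] shift now-axes [11.1  1.   0.2] final-axes [11.1  1.   0.3]
```

Request:
drive_tool([
  [[0,0,0],[1.2,0.1,0.8],8.8],
  [[0,0,0],[1.2,0.1,0.8],8.8],
  [[0,0,0],[1.2,0.1,0.8],8.8],
  [[0,0.6,0],[1.2,0.2,0.8],8.8],
  [[0,0,0],[0.87,0.1,-0.46],8.8],
  [[0,0,0],[0.87,0.1,-0.46],8.8],
  [[0,0,0],[0.87,0.1,-0.46],8.8],
  [[0,0,0],[0.87,0,-0.46],8.8],
])

```text
clock: 27.15
tool_pos: [0.4623, 0.1015, 0.033]
eef_rot: [0.643, 0.726, -0.16, 0.182]
contact_force: [0.1, 0.1, 0.3]
opening: 0.995
```

```bash
python3 -c "
from g import *
need([.458,.141,.024],97,28,-1)"
```

```text
t 27.15 tcp [0.462 0.101 0.033] tip [0.461 0.111 0.028] toolx [-0.11  0.88 -0.47] jaw [0.99 0.12 0.  ] F [0.1 0.1 0.3] q [ 0.87  1.58 -1.14  1.89  0.43  0.57  0.  ]
turn [ 0.1  0.1 -0.1] shift now-axes [ 2.8  0.1 -1.1] final-axes [ 2.8  0.1 -1.1]
```

Request:
drive_tool([
  [[0,0,0],[0.9,0,-0.36],8.8],
  [[0,0,0],[0.9,0,-0.36],8.8],
  [[0,0,0],[0.9,0,-0.36],8.8],
  [[0,0,0],[0,-0.5,0],8.8],
  [[0,0,0],[0,-0.5,0],8.8],
  [[0,0,0],[0,-0.5,0],8.8],
  [[0,0,0],[0,-0.5,0],8.8],
  [[0,0,0],[0,-0.5,0],8.8],
  [[0,0,0],[0,-0.5,0],8.8],
])

```text
clock: 27.9
tool_pos: [0.4291, 0.1255, 0.03]
eef_rot: [0.644, 0.725, -0.16, 0.182]
contact_force: [4.1, 0.9, 2.9]
opening: 1.001
```

```bash
cat > e.py <<'E'
from h import *
# stray right end of base in top view: estimate from liner-side boundary: print white run ends per row near stray
import sys
s=snap('top',sys.argv[1]); h=cv2.cvtColor(s['color'],cv2.COLOR_RGB2HSV); W=((h[:,:,1]<60)&(h[:,:,2]>95)).astype(np.uint8)
for v in range(276,322,3):
    u=np.nonzero(W[v,150:260])[0]; runs=np.split(u,np.where(np.diff(u)>1)[0]+1); print(v,[(a[0]+150,a[-1]+150) for a in runs if len(a)>4])
E
python3 e.py t15.png; python3 -c "
from g import *
need([.43,.14,.024],101,28,-1)"
```

```text
276 [(np.int64(150), np.int64(185))]
279 [(np.int64(150), np.int64(166))]
282 [(np.int64(150), np.int64(167)), (np.int64(169), np.int64(192)), (np.int64(229), np.int64(233))]
285 [(np.int64(150), np.int64(182)), (np.int64(229), np.int64(233))]
288 [(np.int64(150), np.int64(175)), (np.int64(201), np.int64(222)), (np.int64(230), np.int64(234))]
291 [(np.int64(150), np.int64(169)), (np.int64(171), np.int64(176)), (np.int64(187), np.int64(225)), (np.int64(230), np.int64(234))]
294 [(np.int64(150), np.int64(169)), (np.int64(183), np.int64(227)), (np.int64(230), np.int64(234))]
297 [(np.int64(151), np.int64(170)), (np.int64(181), np.int64(234))]
300 [(np.int64(152), np.int64(171)), (np.int64(176), np.int64(182)), (np.int64(199), np.int64(235))]
303 [(np.int64(152), np.int64(171)), (np.int64(202), np.int64(229)), (np.int64(231), np.int64(235))]
306 [(np.int64(153), np.int64(172)), (np.int64(203), np.int64(228)), (np.int64(231), np.int64(235))]
309 [(np.int64(153), np.int64(172)), (np.int64(203), np.int64(227)), (np.int64(232), np.int64(236))]
312 [(np.int64(154), np.int64(173)), (np.int64(202), np.int64(224)), (np.int64(232), np.int64(236))]
315 [(np.int64(155), np.int64(174)), (np.int64(199), np.int64(220)), (np.int64(232), np.int64(236))]
318 [(np.int64(155), np.int64(174)), (np.int64(194), np.int64(214)), (np.int64(232), np.int64(237))]
321 [(np.int64(156), np.int64(175)), (np.int64(185), np.int64(207)), (np.int64(233), np.int64(237))]
t 27.95 tcp [0.427 0.125 0.03 ] tip [0.426 0.135 0.025] toolx [-0.11  0.88 -0.47] jaw [ 0.99  0.12 -0.  ] F [2.4 0.4 2.3] q [ 0.85  1.57 -1.09  2.01  0.46  0.44 -0.03]
turn [-1.9  0.  -3.6] shift now-axes [ 0.4  0.5 -0.2] final-axes [ 0.4  0.6 -0.1]
```

Request:
drive_tool([
  [[0,0,0],[0,0.4,0],8.8],
  [[0,0,0],[-1.1,0,0.58],8.8],
  [[0,0,0],[-1.1,0,0.58],8.8],
  [[0,0,0],[-1.1,0,0.58],8.8],
  [[0,0,0],[-1.1,0,0.58],8.8],
  [[-0.9,0,-1.8],[-0.6,0.4,0.3],8.8],
  [[-0.9,0,-1.8],[0,0.4,0],4.5],
  [[0,0,0],[0,0.3,0],4.5],
  [[0,0,0],[0,0,0],4.5],
])

```text
clock: 28.7
tool_pos: [0.45, 0.0723, 0.0293]
eef_rot: [0.617, 0.749, -0.155, 0.186]
contact_force: [0.9, 0.5, -0.9]
opening: 0.793
```

```bash
python3 -c "
from m import *
from g import *
print(ray(load('t15.png'),214.5,302,0))
need([.4425,.105,.024],101,28,-1); print(r.get_state()['opening'])
snap('top','t16.png'); snap('scene','s16.png')
s=load('t16.png'); h=cv2.cvtColor(s['color'],cv2.COLOR_RGB2HSV); W=((h[:,:,1]<60)&(h[:,:,2]>95)).astype(np.uint8)
for v in range(294,318,3):
    u=np.nonzero(W[v,176:260])[0]+176; runs=np.split(u,np.where(np.diff(u)>1)[0]+1); print(v,[(int(a[0]),int(a[-1])) for a in runs if len(a)>4])
"
```

```text
[0.43672186 0.13184407 0.        ]
t 28.7 tcp [0.45  0.072 0.029] tip [0.448 0.082 0.024] toolx [-0.17  0.87 -0.47] jaw [ 0.98  0.19 -0.  ] F [ 0.9  0.5 -0.9] q [ 0.91  1.59 -1.15  1.84  0.43  0.72  0.06]
turn [-0.2  0.1  0.1] shift now-axes [ 2.1 -0.1 -1.1] final-axes [ 2.1 -0.1 -1.1]
0.7925304435237117
294 [(185, 227)]
297 [(182, 228)]
300 [(176, 185), (198, 229)]
303 [(201, 229)]
306 [(202, 228)]
309 [(203, 227)]
312 [(202, 225)]
315 [(201, 222)]
```

Request:
drive_tool([
  [[0,0,0],[0,0,0],4.5],
  [[0,0,0],[0,0,0],4.5],
  [[0,0,0],[0,0,0],4.5],
  [[0,0,0],[0,0,0],4.5],
  [[0,0,0],[0.6,0,-0.32],4.5],
  [[0,0,0],[0.6,0,-0.32],4.5],
  [[0,0,0],[0.6,0,-0.32],4.5],
  [[0,0,0],[0.44,0,-0.23],4.5],
  [[0,0,0],[0.44,0,-0.23],4.5],
  [[0,0,0],[0.44,0,-0.23],4.5],
  [[0,0,0],[0.44,0,-0.23],4.5],
])

```text
clock: 29.72
tool_pos: [0.4428, 0.1118, 0.0297]
eef_rot: [0.617, 0.748, -0.155, 0.187]
contact_force: [1.5, -2.2, 2.6]
opening: 0.506
```

```bash
cat > e2.py <<'E'
from m import *
from g import *
import sys
need([.4326,.1547,.024],101,28,-1); print(r.get_state()['opening'])
s=snap('top',sys.argv[1]); h=cv2.cvtColor(s['color'],cv2.COLOR_RGB2HSV); W=((h[:,:,1]<60)&(h[:,:,2]>95)).astype(np.uint8)
for v in range(294,318,3):
    u=np.nonzero(W[v,176:260])[0]+176; runs=np.split(u,np.where(np.diff(u)>1)[0]+1); print(v,[(int(a[0]),int(a[-1])) for a in runs if len(a)>4])
E
python3 e2.py t17.png
```

```text
t 29.72 tcp [0.443 0.112 0.03 ] tip [0.441 0.121 0.025] toolx [-0.17  0.87 -0.47] jaw [ 0.98  0.19 -0.  ] F [ 1.5 -2.2  2.6] q [ 0.85  1.58 -1.13  1.9   0.45  0.61  0.02]
turn [-0.1  0.1 -0. ] shift now-axes [ 3.1 -0.2 -1.6] final-axes [ 3.1 -0.2 -1.6]
0.5062756995808333
294 [(180, 220), (238, 242)]
297 [(176, 222), (238, 242)]
300 [(176, 181), (187, 223), (239, 243)]
303 [(193, 223), (239, 243)]
306 [(195, 223), (240, 244)]
309 [(195, 222), (240, 244)]
312 [(195, 219)]
315 [(194, 217)]
```

Request:
drive_tool([
  [[0,0,0],[0.4,0,-0.21],4.5],
  [[0,0,0],[0.4,-0.05,-0.21],4.5],
  [[0,0,0],[0.4,-0.05,-0.21],4.5],
  [[0,0,0],[0.4,-0.05,-0.21],4.5],
  [[0,0,0],[0.4,0,-0.21],4.5],
  [[0,0,0],[0.3,0,-0.16],4.5],
])

```text
clock: 30.27
tool_pos: [0.4357, 0.1373, 0.0295]
eef_rot: [0.617, 0.749, -0.155, 0.186]
contact_force: [0.7, -3.2, 1.4]
opening: 0.51
```

```bash
python3 e2.py t18.png
```

```text
t 30.27 tcp [0.436 0.137 0.03 ] tip [0.434 0.147 0.024] toolx [-0.17  0.87 -0.47] jaw [ 0.98  0.19 -0.  ] F [ 0.7 -3.2  1.4] q [ 0.81  1.58 -1.12  1.94  0.46  0.53 -0.01]
turn [-0.1  0.1  0. ] shift now-axes [ 0.7  0.  -0.3] final-axes [ 0.7  0.  -0.3]
0.5095614830611459
294 [(182, 201), (224, 228)]
297 [(176, 208), (225, 229)]
300 [(176, 210), (225, 229)]
303 [(176, 211), (226, 230)]
306 [(177, 211), (226, 230)]
309 [(180, 211), (227, 231)]
312 [(181, 210), (227, 231)]
315 [(181, 208)]
```

Request:
drive_tool([
  [[0,0,0],[0.2,0,-0.1],4.5],
  [[0,0,0],[0.2,0,-0.1],4.5],
  [[0,0,0],[0.15,0,-0.08],4.5],
  [[0,0,0],[0,0,0],4.5],
])

```text
clock: 30.65
tool_pos: [0.4348, 0.1428, 0.0293]
eef_rot: [0.617, 0.749, -0.155, 0.186]
contact_force: [0.4, -4.0, 2.4]
opening: 0.511
```

Request:
drive_tool([
  [[0,0,0],[0.12,0,-0.06],4.5],
  [[0,0,0],[0.1,0,-0.05],4.5],
  [[0,0,0],[0,0,0],4.5],
])

```text
clock: 30.9
tool_pos: [0.435, 0.1438, 0.0289]
eef_rot: [0.618, 0.748, -0.156, 0.187]
contact_force: [0.5, -12.7, 4.6]
opening: 0.513
```

```bash
python3 e2.py t19.png
```

```text
t 30.9 tcp [0.435 0.144 0.029] tip [0.433 0.153 0.024] toolx [-0.17  0.87 -0.47] jaw [ 0.98  0.19 -0.  ] F [  0.5 -12.7   4.6] q [ 0.79  1.58 -1.12  1.95  0.46  0.51 -0.02]
turn [-0.2  0.2 -0. ] shift now-axes [ 0.1 -0.  -0.1] final-axes [ 0.1 -0.  -0.1]
0.513218070673882
294 [(182, 197), (221, 225)]
297 [(176, 205), (221, 225)]
300 [(176, 207), (222, 226)]
303 [(176, 208), (222, 226)]
306 [(176, 209), (223, 227)]
309 [(176, 209), (223, 227)]
312 [(177, 208), (223, 228)]
315 [(178, 205)]
```

Request:
drive_tool([
  [[0,0,0],[-0.3,0,0.16],4.5],
  [[0,0,0],[-0.6,0,0.32],4.5],
  [[0,0,0],[-1,0,0.5],4.5],
  [[0,0,0],[-1.2,0,0.6],4.5],
  [[0,0,0],[-1.2,0,0.6],4.5],
  [[0,0,0],[-1.2,0,0.6],4.5],
  [[0,0,0],[-1.2,0,0.6],4.5],
  [[0,0,0],[-2,0,0],4.5],
  [[0,0,0],[-2,0,0],4.5],
  [[0,0,0],[0,0,0],4.5],
])

```text
clock: 31.78
tool_pos: [0.4577, 0.0341, 0.0504]
eef_rot: [0.619, 0.746, -0.155, 0.187]
contact_force: [-0.4, -0.7, -0.6]
opening: 0.514
```

```bash
python3 e2.py t20.png; python3 -c "
from h import *
snap('scene','s20.png'); s=load('t20.png')
print(ray(s,209-14.5,307,0))
a=cv2.imread('pics/t20.png')[140:360,110:430]; b=cv2.imread('pics/s20.png')[90:310,230:550]
cv2.imwrite('pics/c20.png',np.hstack([cv2.resize(a,(400,275)),cv2.resize(b,(400,275))]))"
```

```text
t 31.78 tcp [0.458 0.034 0.05 ] tip [0.456 0.044 0.045] toolx [-0.16  0.87 -0.47] jaw [ 0.98  0.18 -0.  ] F [-0.4 -0.7 -0.6] q [ 0.96  1.56 -1.18  1.8   0.4   0.82  0.09]
turn [-0.2  0.2 -0.3] shift now-axes [11.  -0.2 -3.5] final-axes [11.  -0.2 -3.5]
0.5137912297575852
294 [(182, 200)]
297 [(176, 205)]
300 [(176, 207)]
303 [(176, 208)]
306 [(176, 209)]
309 [(176, 208)]
312 [(178, 208)]
315 [(178, 206)]
[0.42556284 0.17493445 0.        ]
```

```bash
python3 - <<'E'
from m import *
s=load('t20.png'); C=s['color'].astype(int); S=cv2.cvtColor(s['color'],cv2.COLOR_RGB2HSV)[:,:,1]
m=cv2.morphologyEx(((S>np.median(S)+25)&(C[:,:,2]>60)).astype(np.uint8),cv2.MORPH_CLOSE,np.ones((3,3)))
nn,l,st,ce=cv2.connectedComponentsWithStats(m)
for i in range(1,nn):
    if 400<st[i][4]<4000 and st[i][0]>20: print(st[i],np.round(bottoms(s,l==i),3))
a=load('top1.png')['color'].astype(int)
d=np.abs(a-C).max(2); print('parked top/mid caps diff',d[182:280,131:166].mean(), 'jar/cups',d[235:330,450:515].mean(),'scoop',d[285:312,330:428].mean())
print(r.finish_job())
E
```

```text
[227 157  43  47 978] [0.688 0.049]
[350 217  41  38 737] [ 0.575 -0.194]
parked top/mid caps diff 9.644897959183673 jar/cups 27.8868016194332 scoop 42.64512471655329
the job is handed in; nothing more can be done
None
```

I pushed the stray bottle across the counter and into the empty bay, and handed the job in at about 32 s on the clock. All the pushing was with the fingers low on its body. It went between the two blue bottles, then sideways to the front of the bay, then straight in until it met the back wall.

**What the last checks showed:**
- **Stray position:** its base measures (0.426, 0.175), about 3 mm from the home point (0.428, 0.177). On the final push the force on the gripper rose from 4 N to 13 N, which fits the bottle meeting the wall. The bottle did not move in the image when the gripper backed off.
- **Blue bottles:** both are within 1 mm of where they started.
- **Parked bottles:** the picture around their tops differs only slightly from the start, and a mid-job measurement put the middle one within about 2 mm of its expected place.

**What I could not confirm:**
- **Scoop, jar and cups:** the picture differences there were large. I put this down to the arm and its shadow being in view, but I did not check. No planned move went near the jar or cups, and the gripper passed above the scoop.
- **Final look:** the 12-picture limit was reached, so the last view was judged only by numbers. That the stray is upright is inferred from its outline, which matches a standing bottle.

**Forces:**
- **Near the divider:** while the arm was at a joint limit, the gripper's body probably pressed the stray against a divider. The whole tool read about 14 N, and I backed off.
- **In free air:** an earlier reading of about 50 N came as joints hit their limits, with nothing near the gripper.

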